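# Gauge a rod blank through shrinking rings

### The job

Take the rod that lies in the red cradle, lay it lengthwise in the groove of the ring gauge in front of the largest ring, and push it on through the row of shrinking rings until a ring too small for it stops it. Then slide the red pointer along its rail to the ring that stopped the rod. Leave the two rods in the grey rack alone.

Things in the scene. Friction and masses are not known exactly. Their poses are not given: they have to be found in the camera images.
- gauge: Fixed ring gauge: a low bench with a grooved aluminium top and four upright steel ring plates in a row. Origin on the desk under ring 1 (the largest); +x runs along the groove in the pushing direction, from the open end past ring 1 to ring 4; +z up. The bench runs from x = -150 to +98 mm; its flat top is 22 mm above the desk, y = -30 to +30 mm.
- feed (a point): Point over the groove, level with the bench's flat top, 85 mm before ring 1; axes as the gauge's. A 90 mm rod laid with its middle here has 37 mm to go to ring 1 and room behind it for a finger. The groove is a V along y = 0, 12 mm wide, 2.2 mm deep, through all the rings; a rod in it has its axis 19.8 mm + 0.532 x its diameter above the desk. Open above and at the sides before ring 1.
- ring1 (a point): Centre of the hole of ring 1, 30.5 mm in diameter, the largest; every rod passes. Axes as the gauge's. The four ring plates are 6 mm thick (x), 46 mm wide, the tallest 58 mm above the desk.
- ring2 (a point): Centre of the hole of ring 2, 25.5 mm in diameter (x = 26 mm on the gauge).
- ring3 (a point): Centre of the hole of ring 3, 20.5 mm in diameter (x = 52 mm on the gauge).
- ring4 (a point): Centre of the hole of ring 4, 15.5 mm in diameter, the smallest (x = 78 mm on the gauge). To the right of the gauge stands a tall fixed milling machine, about x = 0.46 to 0.75 and y = -0.15 to 0.08 m in the room, which the arm must go round in front.
- pointer (a joint): Position of the red pointer along its rail in m, growing in the gauge's +x direction: 0 at ring 1, 0.026 at ring 2, 0.052 at ring 3, 0.078 at ring 4; range -0.008 to 0.084. It starts near ring 1, slides with about 1.2 N of friction and stays where it is left.
- pointer_post (a point): Point on the pointer's upright round red post, 12 mm in diameter, 12 mm below its top; the post is free from 26 to 57 mm above the desk, on a red block 20 mm long (x) and 18 mm wide, on a rail at y = +56 mm of the gauge, beside the ring plates. A red arrow on the block points to the rings. Axes as the gauge's.
- cradle_mid (a point): Middle of the fixed red job cradle, level with the tops of its two aluminium V-blocks, 22 mm above the desk. They stand 31 mm either side of the middle along y (14 mm long, 30 mm wide) and carry one rod along the cradle's y; between them 48 mm are free for fingers, down to the 7 mm thick red base (60 x 90 mm). Which rod lies here varies; the other two lie in a grey rack right of the milling machine.
- brass_rod_mid (a point): Middle of the yellow brass rod, on its axis: 28 mm in diameter, 90 mm long, the rod lies along its own x; both ends are hemispheres. About 350 g. It is stopped by ring 2, its nose 5 mm inside the near face of that ring's plate.
- steel_rod_mid (a point): Middle of the grey steel rod, on its axis: 23 mm in diameter, 90 mm long, the rod lies along its own x; both ends are hemispheres. About 220 g. It is stopped by ring 3, its nose 3.5 mm inside the near face of that ring's plate.
- copper_rod_mid (a point): Middle of the reddish copper rod, on its axis: 18 mm in diameter, 90 mm long, the rod lies along its own x; both ends are hemispheres. About 140 g. It is stopped by ring 4, its nose 2 mm inside the near face of that ring's plate.

How it is judged:
By the outcome, as a careful person would: the job done as asked, in the order asked, and still so for the second after the job is handed in, with the robot touching nothing.
It also fails if it takes over 72 s, if anything falls off the work surface, if the arm or the gripper's body presses on something with over 40 N, if the wrist force passes 120 N, or if a joint passes its speed limit or range.

### The arm

A 6-joint arm with a two-finger parallel gripper is mounted at the origin on a cart in front of the work surface, level with it; the furniture and walls round the work are solid. World frame = base frame: x ahead of the robot, y to its left, z up, the work surface at z = 0. Lengths are in m, angles in rad, forces in N, time in s.
With the tool pointing down it reaches from about 0.25 to 0.775 m from the base axis. Payload 4 kg.
Tool frame: the origin (TCP) lies on the centre line of the jaws, within the pads' length; the fingertips stand 8 mm ahead of it and the grasp point (between the pads) lies 11 mm behind it; z points along the fingers, y is the direction in which the jaws open and shut (so a half turn about z gives the same grasp; the last joint's range is limited). The gripper opens to 94 mm and grips with 3 to 60 N. Pads are 16 mm wide; open, the fingers measure 119 mm over their backs; the gripper's body (75 mm by 177 mm) begins 78 mm behind the grasp point.
Start: joints at [-1.4, 0.087, 1.371, -0, 1.684, -0.103], TCP at [0.149, -0.53, 0.185] pointing down, gripper open.
Joint ranges: [-3.1, 3.1], [-0.76, 2.03], [0.27, 2.55], [-1.08, 4.22], [0.17, 2.65], [-2.57, 2.57]. Speed limits (rad/s): [2.79, 2.79, 3.14, 3.14, 3.14, 3.14].

### API

Orientations are given as [roll, pitch, yaw] about the fixed x, y, z axes, in that order (R = Rz(yaw) Ry(pitch) Rx(roll)).
In Python, from bench import robot, cams, close_job gives the robot as it stands.
- The arm moves only by the tool arm_command, never from a script. Its argument "plan" is one flat list of numbers, 7 for each row, row after row: the shift along the tool's x, y, z in cm, then the turn, a rotation vector about the tool's x, y, z in degrees, then the closure, from 0 (fully open) to 1 (shut). A call has 1 to 8 rows; each row shifts and turns the commanded pose from where the row before left it, along the tool's axes as they then stand; what a row does not reach is not made up. A row lasts 1/8 s, in which the tool goes at most 62.5 mm and 10.7 degrees, less where a joint would pass 70% of its speed; a pose out of reach is approached as far as the arm can. A call with a gripper value outside its range is refused whole. The fingers move at their own pace and stop on an object; the grip force is fixed at half the most. Time passes only in rows, so rows that do not move let the fingers close. It gives the time, the measured TCP pose, the force and the opening at its end, in the units of the state.
- robot.get_obs(): the state, without advancing time (a new reading comes with each control period).
- cams.snapshot(name): name is "scene" or "top"; returns a dict with "pixels" (420x560x3 uint8, red, green, blue), "fov_y" (degrees; the focal length in pixels is half the picture's height over the tangent of half this angle, whatever the lens; pixels are square), "cx", "cy" (the principal point, pixels), "camera_from_world" (4x4, takes a point from world to camera coordinates). Camera axes: x right, y up, looking along -z (the intrinsics and any distortion apply to the point x, -y, -z); pixel columns grow to the right and rows downward; lengths in m; the calibration is good to about 2 mm. A picture is of the moment at which its call begins. There is no depth.
- close_job(): hands the job in, once; it reports no verdict.
The state is a dict: "time": time; "joint_positions": joint angles; "qvel": joint speeds; "joint_torque": joint torques, N m; "tool_pos": TCP position; "ee_rot": TCP orientation; "wrist_force": force on the tool from outside, world axes, zero at the start; "wrist_torque": the same for the moment, N m; "width": finger opening in m.
Only numpy, scipy, OpenCV 4.12 (cv2) and the standard library are available. Lean on these libraries where they do the work, as an engineer would, in place of code of your own. Each camera call takes 0.05 s, during which the arm holds its last target.

## Working session

There is one attempt and no reset: what is moved stays moved. The work goes in short steps, Python scripts to look and compute and a tool call to move; the robot and the scene stay as the last step left them, time stands still between calls to the robot, and variables do not carry over. Pictures are saved under pics/ and viewed, and the job is handed in when it is done.

Besides the shell and the picture viewer there is one more tool, called after "Call:" in YAML: its name, and indented under it one key for each argument. arm_command: Moves the arm, as the interface text tells. Its arguments: {"type":"object","properties":{"plan":{"type":"array","items":{"type":"number"}}},"required":["plan"]}

```bash
mkdir -p pics; ls; python3 - <<'E'
from bench import robot,cams
import cv2,numpy as np
for n in("scene","top"):
    s=cams.snapshot(n); cv2.imwrite(f"pics/{n}0.png",s["pixels"][:,:,::-1])
    print(n,{k:(v if k!="camera_from_world" else np.round(v,4).tolist()) for k,v in s.items() if k!="pixels"})
print(robot.get_obs())
E
```

```text
pics
scene {'fov_y': 42.20851238689556, 'cx': 282.6582805408888, 'cy': 206.33383699325958, 'camera_from_world': [[-0.7062, -0.7077, -0.0189, 0.4203], [0.5108, -0.5278, 0.6786, -0.2965], [-0.4902, 0.4696, 0.7343, -1.4124], [0.0, 0.0, 0.0, 1.0]]}
top {'fov_y': 52.07812693054448, 'cx': 282.0895694215733, 'cy': 204.22794085507653, 'camera_from_world': [[-0.0053, -0.9999, -0.0141, 0.0609], [0.9959, -0.0066, 0.0901, -0.5419], [-0.0902, -0.0136, 0.9958, -1.0237], [0.0, 0.0, 0.0, 1.0]]}
{'time': 0.1, 'joint_positions': array([-1.40011696e+00,  8.78799523e-02,  1.37208373e+00, -1.69156047e-05,
        1.68361165e+00, -1.03081648e-01]), 'qvel': array([-0.00015685, -0.00212848, -0.00483065, -0.00058192,  0.00090995,
       -0.00137313]), 'joint_torque': array([ 1.74643512e-03, -3.41253483e+01, -3.03300440e+01,  7.18823075e-02,
        3.04228754e-02, -9.41701774e-05]), 'tool_pos': array([ 0.14860259, -0.52898788,  0.18343173]), 'ee_rot': array([-3.13961877e+00, -1.87293680e-04,  2.73758938e-01]), 'wrist_force': array([ 0.25041409, -0.2796244 ,  0.39118575]), 'wrist_torque': array([-0.00455082, -0.00468436, -0.0297666 ]), 'width': 0.09375509714668427}
```

View pics/scene0.png

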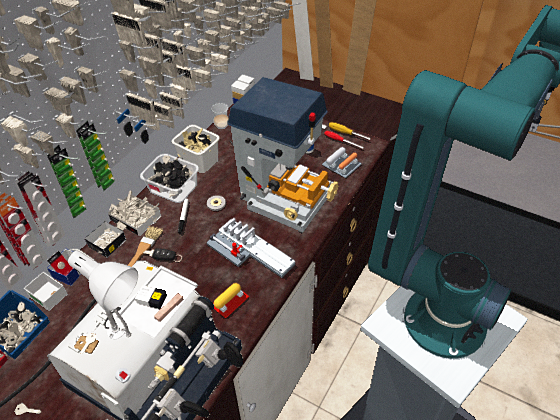

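View pics/top0.png

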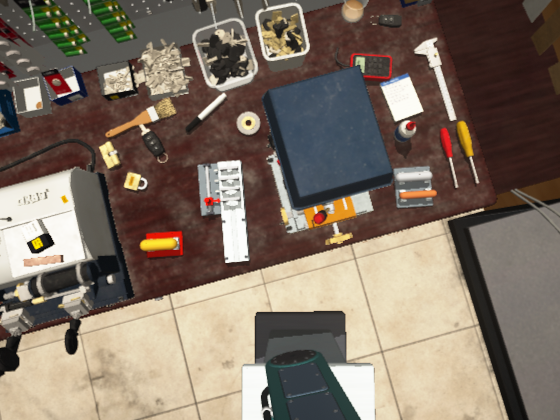

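The scene picture shows the brass rod in the red cradle (scene ~230,297; top ~160,244). The gauge is at top ~(232,210) with the open end toward the robot, and steel and copper are in the rack at the right. Next I zoom in.

```bash
cat > h.py <<'E'
import numpy as np,cv2
from bench import robot,cams
def cam(n):
    s=cams.snapshot(n); s["f"]=210/np.tan(np.radians(s["fov_y"]/2)); return s
def proj(s,P):
    P=np.atleast_2d(P); T=np.array(s["camera_from_world"]); c=P@T[:3,:3].T+T[:3,3]
    return np.c_[s["cx"]+s["f"]*c[:,0]/-c[:,2], s["cy"]-s["f"]*c[:,1]/-c[:,2]]
def unproj(s,uv,z):
    T=np.array(s["camera_from_world"]);R=T[:3,:3];o=-R.T@T[:3,3]
    uv=np.atleast_2d(uv); d=np.c_[(uv[:,0]-s["cx"])/s["f"],-(uv[:,1]-s["cy"])/s["f"],-np.ones(len(uv))]@R
    return o+d*((z-o[2])/d[:,2])[:,None]
def crop(s,x0,y0,w,h,k,name,pts=None,step=10):
    im=cv2.resize(np.ascontiguousarray(s["pixels"][y0:y0+h,x0:x0+w,::-1]),None,fx=k,fy=k,interpolation=cv2.INTER_CUBIC)
    for x in range(-(-x0//step)*step,x0+w,step):
        cv2.line(im,((x-x0)*k,0),((x-x0)*k,6),(0,255,0),1); cv2.putText(im,str(x),((x-x0)*k,16),0,.35,(0,255,0),1)
    for y in range(-(-y0//step)*step,y0+h,step):
        cv2.line(im,(0,(y-y0)*k),(6,(y-y0)*k),(0,255,0),1); cv2.putText(im,str(y),(8,(y-y0)*k+4),0,.35,(0,255,0),1)
    if pts is not None:
        for p in pts: cv2.circle(im,(int((p[0]+.5-x0)*k),int((p[1]+.5-y0)*k)),2,(255,0,255),-1)
    cv2.imwrite("pics/"+name,im)
E
python3 - <<'E'
from h import *
s=cam("top"); crop(s,135,150,125,120,6,"t1.png")
s=cam("scene"); crop(s,200,205,105,115,5,"s1.png")
E
```

```text
(no output)
```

View pics/t1.png

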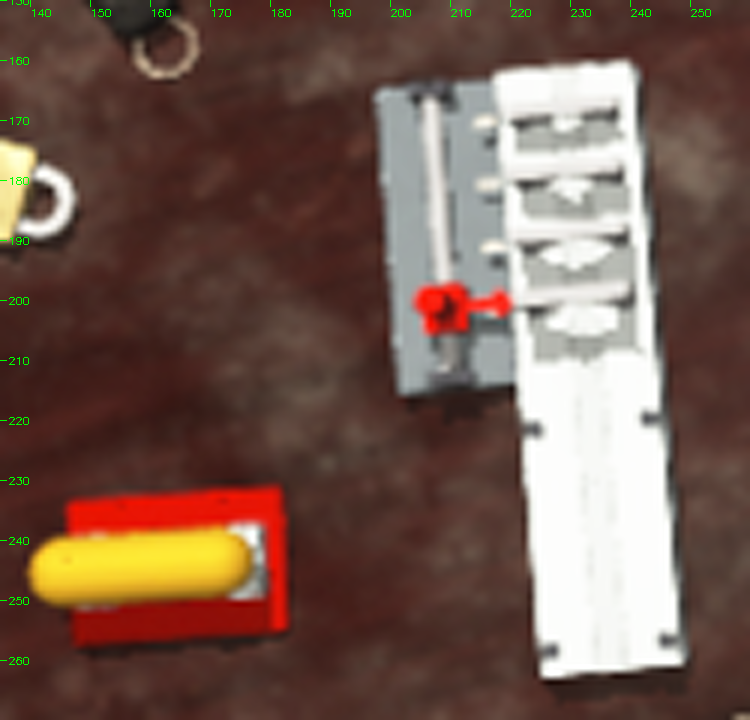

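View pics/s1.png

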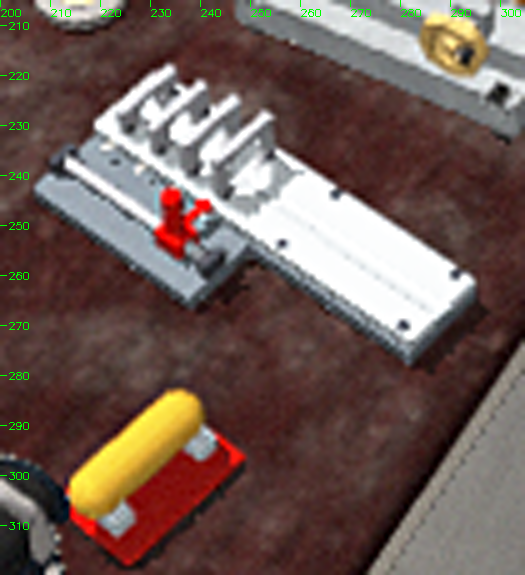

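```bash
cat > fit.py <<'E'
from h import *
from scipy.optimize import least_squares
t=cam("top");s=cam("scene")
def gp(p,P):
    c,si=np.cos(p[2]),np.sin(p[2]);P=np.atleast_2d(P)
    return np.c_[p[0]+c*P[:,0]-si*P[:,1],p[1]+si*P[:,0]+c*P[:,1],P[:,2]]
T=lambda X,Y:(135+X/6-.4,150+Y/6-.4); S=lambda X,Y:(200+X/5-.4,205+Y/5-.4)
gt=[((-.15,.03,.022),T(541,677)),((-.15,-.03,.022),T(685,663)),((.098,.03,.022),T(493,72)),((.098,-.03,.022),T(633,62))]
gs=[((-.15,.03,.022),S(409,349)),((-.15,-.03,.022),S(476,282)),((.098,.03,.022),S(95,125))]
def res(p,cams=(0,1)):
    r=[]
    for c,L in ((t,gt),(s,gs)):
        if (0 if c is t else 1) in cams:
            r.append((proj(c,gp(p,[a for a,_ in L]))-[b for _,b in L]).ravel())
    return np.concatenate(r)
if __name__=="__main__":
    for cs in ((0,),(1,),(0,1)):
        o=least_squares(res,[.5,.1,0],kwargs=dict(cams=cs)); print(cs,np.round(o.x,4),np.round(o.fun,1))
    # cradle base corners z=.007
    ct=[T(66,502),T(281,487),T(289,631),T(75,646)]
    q=unproj(t,ct,.007);print(np.round(q,4),np.round([np.linalg.norm(q[i]-q[(i+1)%4]) for i in range(4)],4),q.mean(0))
    rt=[T(30,570),T(252,562)]
    q=unproj(t,rt,.038);print(np.round(q,4),np.linalg.norm(q[0]-q[1]),q.mean(0))
    q=unproj(s,[S(82,505),S(190,402)],.038);print(np.round(q,4),q.mean(0))
E
python3 fit.py
```

```text
(0,) [0.5538 0.1813 0.0871] [-0.4  0.   0.3  0.1 -0.4  0.2  0.4 -0.4]
(1,) [0.5478 0.1834 0.0622] [-0.3 -0.   0.5  0.1 -0.2 -0.1]
(0, 1) [0.5522 0.1819 0.0789] [-1.1  0.7 -0.4  0.9 -0.3  0.8  0.5  0.4 -0.3 -1.7  0.2 -1.8 -1.1 -0.7]
[[0.4738 0.3965 0.007 ]
 [0.4795 0.3075 0.007 ]
 [0.4205 0.3033 0.007 ]
 [0.4148 0.3914 0.007 ]] [0.0892 0.0592 0.0883 0.0593] [0.4471531  0.34968776 0.007     ]
[[0.446  0.4    0.038 ]
 [0.4487 0.311  0.038 ]] 0.08909790058088009 [0.44737197 0.35550574 0.038     ]
[[0.4386 0.3996 0.038 ]
 [0.4465 0.3175 0.038 ]] [0.44254448 0.35852935 0.038     ]
```

```bash
python3 - <<'E'
from h import *
from fit import *
crop(t,255,60,150,190,4,"t2.png",step=10)
crop(s,225,70,140,170,5,"s2.png" ) if 0 else crop(s,225,70,140,165,4,"s2.png")
# yellow rod segmentation
for c,n,roi in((t,"top",(130,225,190,265)),(s,"scene",(205,275,250,320))):
    hsv=cv2.cvtColor(c["pixels"],cv2.COLOR_RGB2HSV); m=cv2.inRange(hsv,(18,120,80),(35,255,255))
    k=np.zeros_like(m); x0,y0,x1,y1=roi; k[y0:y1,x0:x1]=m[y0:y1,x0:x1]
    r=cv2.minAreaRect(np.argwhere(k)[:,::-1].astype(np.float32)); M=cv2.moments(k,True)
    cen=(M["m10"]/M["m00"],M["m01"]/M["m00"]); print(n,r,cen)
    th=.5*np.arctan2(2*M["mu11"],M["mu20"]-M["mu02"]); d=np.array([np.cos(th),np.sin(th)])*19
    for z in(.032,.036,.040):
        q=unproj(c,[np.array(cen)-d,cen,np.array(cen)+d],z); e=q[0]-q[2]; print(z,np.round(q[1],4),np.degrees(np.arctan2(e[1],e[0])))
E
```

```text
top ((158.0018768310547, 244.04339599609375), (11.206804275512695, 36.226646423339844), 87.51044464111328) (157.83333333333334, 243.994708994709)
0.032 [0.4472 0.3579 0.032 ] 93.81481022856623
0.036 [0.4472 0.3567 0.036 ] 93.81481022856622
0.04 [0.4472 0.3555 0.04  ] 93.81481022856619
scene ((226.74778747558594, 295.2831726074219), (10.253857612609863, 31.98451042175293), 48.8140754699707) (226.72380952380954, 295.3079365079365)
0.032 [0.446  0.3571 0.032 ] 93.67117405550755
0.036 [0.4437 0.3586 0.036 ] 93.6711740555076
0.04 [0.4415 0.36   0.04  ] 93.6711740555076
```

View pics/t2.png

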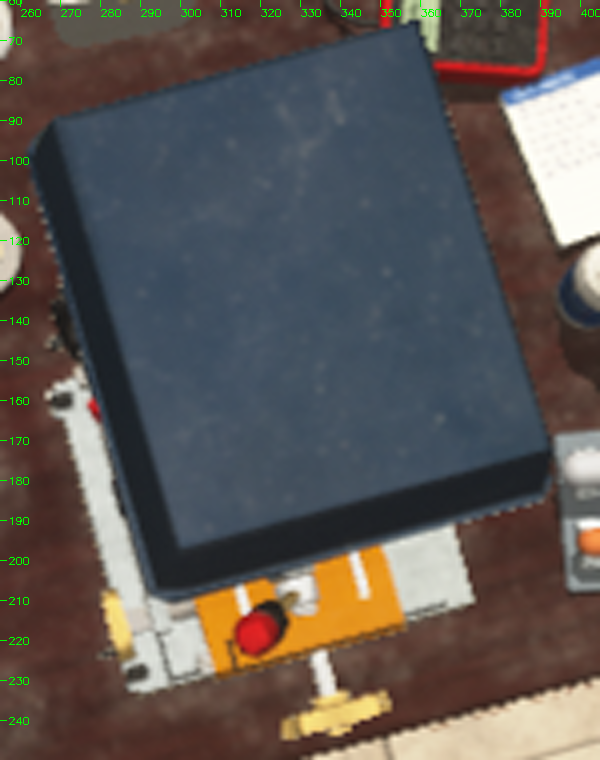

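View pics/s2.png

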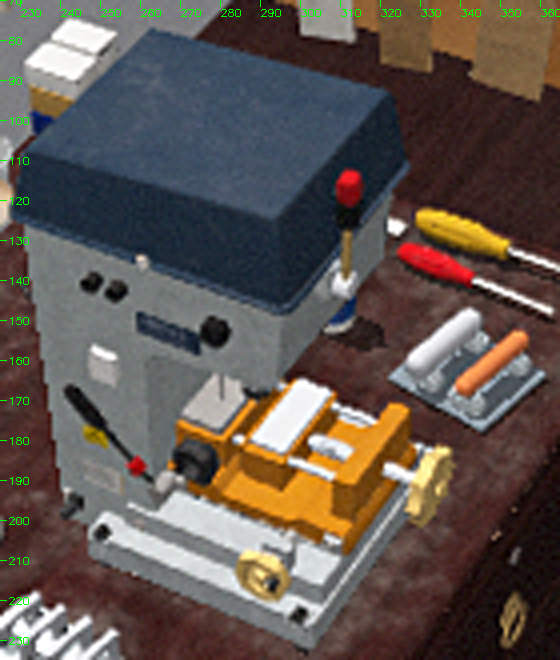

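```bash
python3 - <<'E'
from h import *
from fit import *
print("base corner",unproj(t,[(286.5,232)],.03),"knob",unproj(t,[(282,215)],.05),"handle",unproj(t,[(327,242),(351,235)],.08),"red lever",unproj(t,[(319,218)],.2))
for z in(.2,.25,.3,.35): print(z,unproj(t,[(297,208),(264,100)],z)[:,:2].round(3).tolist(), unproj(s,[(294,148),(230,125)],z)[:,:2].round(3).tolist())
print("left box",unproj(t,[(131,290),(105,170)],.1),"edge",unproj(t,[(133,300),(250,265)],0))
E
```

```text
base corner [[0.4744035  0.04735569 0.03      ]] knob [[0.51426253 0.05771876 0.05      ]] handle [[ 0.44973698 -0.04539842  0.08      ]
 [ 0.46541624 -0.10053735  0.08      ]] red lever [[ 0.49791277 -0.01917307  0.2       ]]
0.2 [[0.518, 0.025], [0.744, 0.092]] [[0.594, -0.051], [0.809, 0.008]]
0.25 [[0.514, 0.026], [0.727, 0.089]] [[0.554, -0.01], [0.758, 0.046]]
0.3 [[0.51, 0.027], [0.71, 0.086]] [[0.514, 0.031], [0.708, 0.084]]
0.35 [[0.506, 0.028], [0.693, 0.083]] [[0.474, 0.072], [0.658, 0.122]]
left box [[0.34517897 0.39541073 0.1       ]
 [0.61694687 0.46255704 0.1       ]] edge [[0.31031964 0.42613723 0.        ]
 [0.39436181 0.13808106 0.        ]]
```

```bash
python3 - <<'E'
from h import *
t=cam("top");s=cam("scene")
crop(t,0,160,190,150,4,"t3.png");crop(s,40,240,210,170,3,"s3.png")
E
```

```text
(no output)
```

View pics/t3.png

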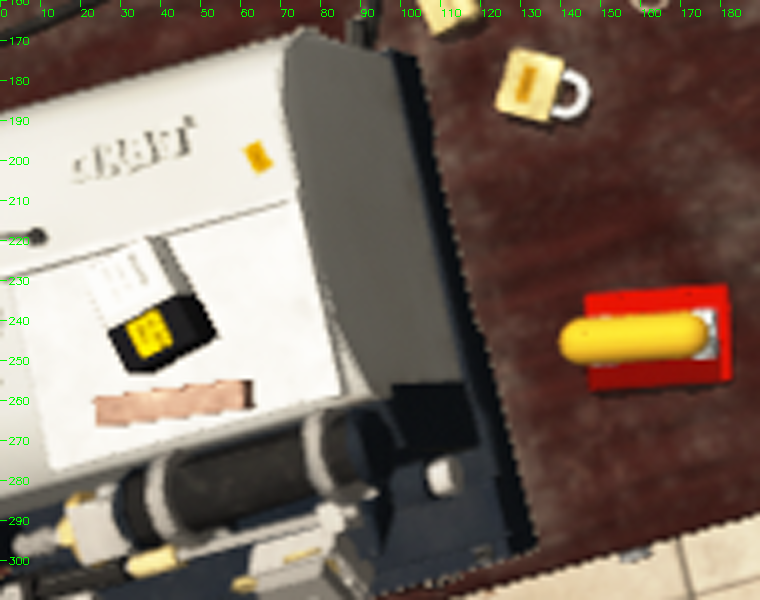

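View pics/s3.png

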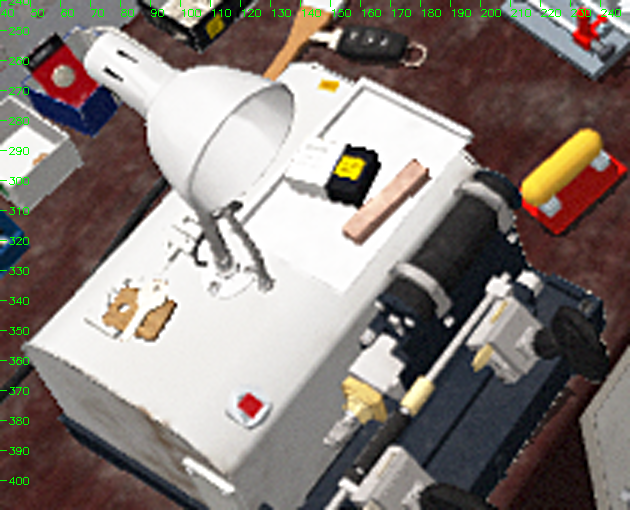

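```bash
cat > plan.py <<'E'
import numpy as np
from scipy.spatial.transform import Rotation as Ro
def rows(p,yaw,wps,cl):
    """wps: list (x,y,z,yawdeg,n). down-pointing tool; returns rounded rows"""
    p=np.array(p,float);out=[]
    for x,y,z,yd,n in wps:
        dp=(np.array([x,y,z])-p)/n; dy=(yd-yaw)/n
        for i in range(n):
            tgt=np.array([x,y,z])-dp*(n-1-i); ty=yd-dy*(n-1-i)
            R=Ro.from_euler('xyz',[np.pi,0,np.radians(yaw)])
            d=np.round(R.inv().apply(tgt-p)*100,1); a=round(-(ty-yaw),1)
            out.append([*d.tolist(),0,0,a,cl]); p=p+R.apply(d/100); yaw-=a
    print("end",p,yaw)
    for i in range(0,len(out),8): print([v for r in out[i:i+8] for v in r])
E
python3 - <<'E'
from plan import *
rows([.149,-.53,.184],15.7,[(.25,-.35,.185,30,5),(.31,-.18,.185,44,5),(.32,0,.185,60,4),(.36,.18,.17,76,5),(.446,.357,.12,93.8,5)],0)
E
```

```text
end [0.44554441 0.35652243 0.12      ] 93.79999999999998
[2.9, -2.9, -0.0, 0, 0, -2.9, 0, 3.1, -2.8, -0.0, 0, 0, -2.8, 0, 3.2, -2.6, -0.1, 0, 0, -2.9, 0, 3.3, -2.5, 0.0, 0, 0, -2.8, 0, 3.4, -2.2, -0.0, 0, 0, -2.9, 0, 2.7, -2.4, -0.0, 0, 0, -2.8, 0, 2.9, -2.2, -0.0, 0, 0, -2.8, 0, 3.0, -2.0, -0.0, 0, 0, -2.8, 0]
[3.0, -2.0, -0.0, 0, 0, -2.8, 0, 3.2, -1.7, -0.0, 0, 0, -2.8, 0, 3.3, -3.1, -0.0, 0, 0, -4.0, 0, 3.5, -2.8, -0.0, 0, 0, -4.0, 0, 3.7, -2.6, -0.0, 0, 0, -4.0, 0, 3.9, -2.3, -0.0, 0, 0, -4.0, 0, 3.5, -1.1, 0.3, 0, 0, -3.2, 0, 3.6, -0.9, 0.3, 0, 0, -3.2, 0]
[3.6, -0.7, 0.3, 0, 0, -3.2, 0, 3.6, -0.5, 0.3, 0, 0, -3.2, 0, 3.7, -0.3, 0.3, 0, 0, -3.2, 0, 3.9, 0.8, 1.0, 0, 0, -3.6, 0, 3.8, 1.0, 1.0, 0, 0, -3.5, 0, 3.7, 1.3, 1.0, 0, 0, -3.6, 0, 3.6, 1.5, 1.0, 0, 0, -3.5, 0, 3.5, 1.7, 1.0, 0, 0, -3.6, 0]
```

Call:
arm_command:
  plan: [2.9, -2.9, 0, 0, 0, -2.9, 0, 3.1, -2.8, 0, 0, 0, -2.8, 0, 3.2, -2.6, -0.1, 0, 0, -2.9, 0, 3.3, -2.5, 0, 0, 0, -2.8, 0, 3.4, -2.2, 0, 0, 0, -2.9, 0, 2.7, -2.4, 0, 0, 0, -2.8, 0, 2.9, -2.2, 0, 0, 0, -2.8, 0, 3.0, -2.0, 0, 0, 0, -2.8, 0]

```text
time: 1.6
tool_pos: [0.2865, -0.2467, 0.1857]
ee_rot: [3.141, -0.0, 0.671]
wrist_force: [0.0, 0.6, 0.3]
width: 0.0941
```

Call:
arm_command:
  plan: [3.0, -2.0, 0, 0, 0, -2.8, 0, 3.2, -1.7, 0, 0, 0, -2.8, 0, 3.3, -3.1, 0, 0, 0, -4.0, 0, 3.5, -2.8, 0, 0, 0, -4.0, 0, 3.7, -2.6, 0, 0, 0, -4.0, 0, 3.9, -2.3, 0, 0, 0, -4.0, 0, 3.5, -1.1, 0.3, 0, 0, -3.2, 0, 3.6, -0.9, 0.3, 0, 0, -3.2, 0]

```text
time: 2.6
tool_pos: [0.3364, 0.074, 0.1798]
ee_rot: [3.14, -0.0, 1.161]
wrist_force: [0.1, -0.4, 0.8]
width: 0.0941
```

Call:
arm_command:
  plan: [3.6, -0.7, 0.3, 0, 0, -3.2, 0, 3.6, -0.5, 0.3, 0, 0, -3.2, 0, 3.7, -0.3, 0.3, 0, 0, -3.2, 0, 3.9, 0.8, 1.0, 0, 0, -3.6, 0, 3.8, 1.0, 1.0, 0, 0, -3.5, 0, 3.7, 1.3, 1.0, 0, 0, -3.6, 0, 3.6, 1.5, 1.0, 0, 0, -3.5, 0, 3.5, 1.7, 1.0, 0, 0, -3.6, 0]

```text
time: 3.6
tool_pos: [0.446, 0.3582, 0.1201]
ee_rot: [3.141, 0.0, 1.639]
wrist_force: [0.8, 0.8, 0.3]
width: 0.0943
```

```bash
python3 - <<'E'
from h import *
t=cam("top");s=cam("scene");o=robot.get_obs();print(o["tool_pos"],o["ee_rot"],o["joint_positions"].round(2))
R=__import__("plan").Ro.from_euler('xyz',o["ee_rot"])
P=[o["tool_pos"]+R.apply(v) for v in([0,0,.008],[0,.047,.008],[0,-.047,.008])]
crop(t,100,190,120,100,6,"t4.png",proj(t,P));crop(s,170,220,110,120,5,"s4.png",proj(s,P))
E
```

```text
[0.44540066 0.35890961 0.11786262] [-3.13852674e+00  9.79324379e-04  1.63957450e+00] [0.58 0.16 1.42 0.   1.56 0.51]
```

View pics/t4.png

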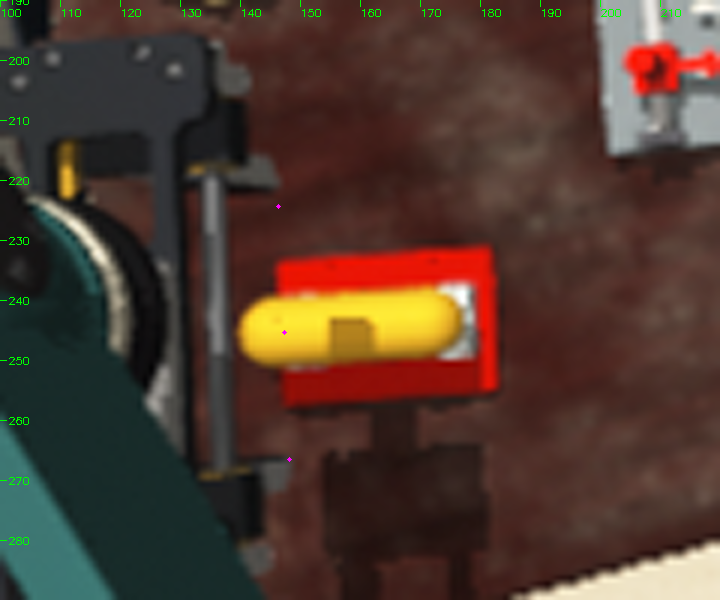

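View pics/s4.png

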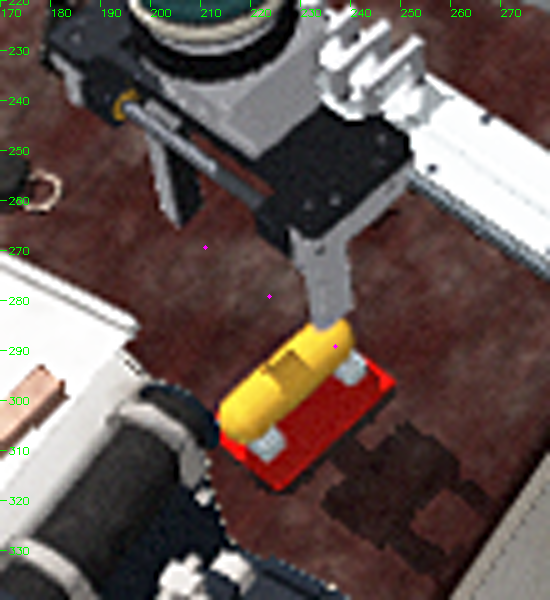

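Call:
arm_command:
  plan: [-0.1, 0.1, 1.5, 0, 0, 0, 0, 0, 0.1, 1.7, 0, 0, 0, 0, 0, 0, 1.7, 0, 0, 0, 0, 0, 0, 1.5, 0, 0, 0, 0, 0, 0, 1.0, 0, 0, 0, 0, 0, 0, 0.7, 0, 0, 0, 0, 0, 0, 0.2, 0, 0, 0, 0]

```text
time: 4.58
tool_pos: [0.4474, 0.356, 0.0371]
ee_rot: [-3.141, 0.0, 1.637]
wrist_force: [0.2, -0.1, 0.0]
width: 0.0939
```

Call:
arm_command:
  plan: [0, 0, 0, 0, 0, 0, 0.3, 0, 0, 0, 0, 0, 0, 0.6, 0, 0, 0, 0, 0, 0, 0.8, 0, 0, 0, 0, 0, 0, 1, 0, 0, 0, 0, 0, 0, 1, 0, 0, 0, 0, 0, 0, 1]

```text
time: 5.32
tool_pos: [0.4475, 0.3561, 0.0374]
ee_rot: [3.142, 0.0, 1.637]
wrist_force: [-0.2, 0.1, 0.3]
width: 0.0376
```

Call:
arm_command:
  plan: [0, 0, 0, 0, 0, 0, 1, 0, 0, 0, 0, 0, 0, 1, 0, 0, 0, 0, 0, 0, 1]

```text
time: 5.7
tool_pos: [0.4475, 0.356, 0.0374]
ee_rot: [3.142, 0.0, 1.637]
wrist_force: [-0.1, 0.3, -0.4]
width: 0.0075
```

```bash
python3 - <<'E'
from h import *
t=cam("top");s=cam("scene");o=robot.get_obs();print(o["tool_pos"],o["width"],o["wrist_force"])
crop(t,100,190,120,100,6,"t5.png");crop(s,170,220,110,120,5,"s5.png")
E
```

```text
[0.44752702 0.35602254 0.03743507] 0.0010847636175567142 [ 0.4209881  -0.05509113  0.34696032]
```

View pics/s5.png

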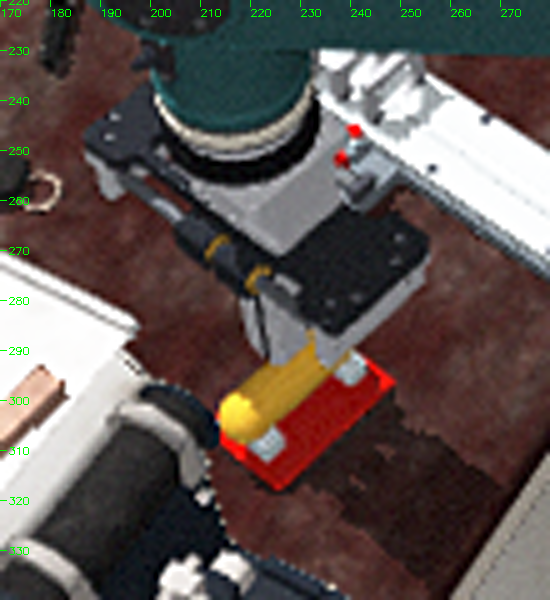

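View pics/t5.png

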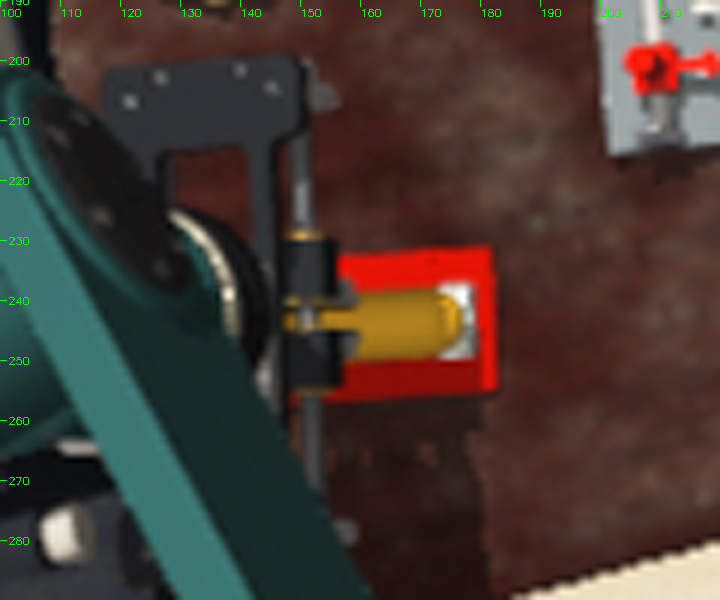

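The fingers closed to 1 mm above the rod, and the rod has not moved. The finger tips in both pictures sit about 15–20 mm higher than the stated TCP geometry implies. I'll open, measure that offset against the images and then go lower.

Call:
arm_command:
  plan: [0, 0, -0.5, 0, 0, 0, 0.6, 0, 0, 0, 0, 0, 0, 0.2, 0, 0, 0, 0, 0, 0, 0, 0, 0, 0, 0, 0, 0, 0, 0, 0, 0, 0, 0, 0, 0, 0, 0, 0, 0, 0, 0, 0, 0, 0, 0, 0, 0, 0, 0]

```text
time: 6.68
tool_pos: [0.4475, 0.356, 0.0424]
ee_rot: [-3.142, 0.0, 1.637]
wrist_force: [0.0, -0.1, 0.2]
width: 0.068
```

```bash
python3 - <<'E'
from h import *
t=cam("top");s=cam("scene");o=robot.get_obs();print(o["tool_pos"],o["width"],o["wrist_force"])
R=__import__("plan").Ro.from_euler('xyz',o["ee_rot"])
P=[o["tool_pos"]+R.apply([a,b,c]) for a in(-.008,.008) for b in(-.053,.053) for c in (.008,-.010)]
crop(t,100,190,120,100,6,"t6.png",proj(t,P));crop(s,170,220,110,120,5,"s6.png",proj(s,P))
E
```

```text
[0.44750626 0.3560382  0.04241686] 0.07595705450407898 [ 0.53087011 -0.51199285  0.18251316]
```

View pics/s6.png

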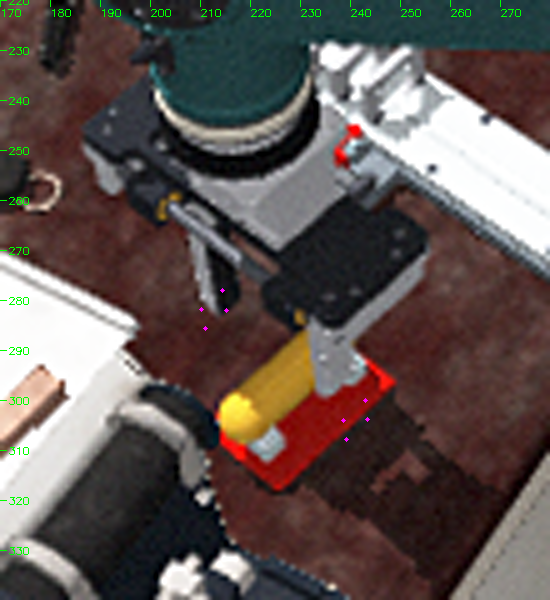

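View pics/t6.png

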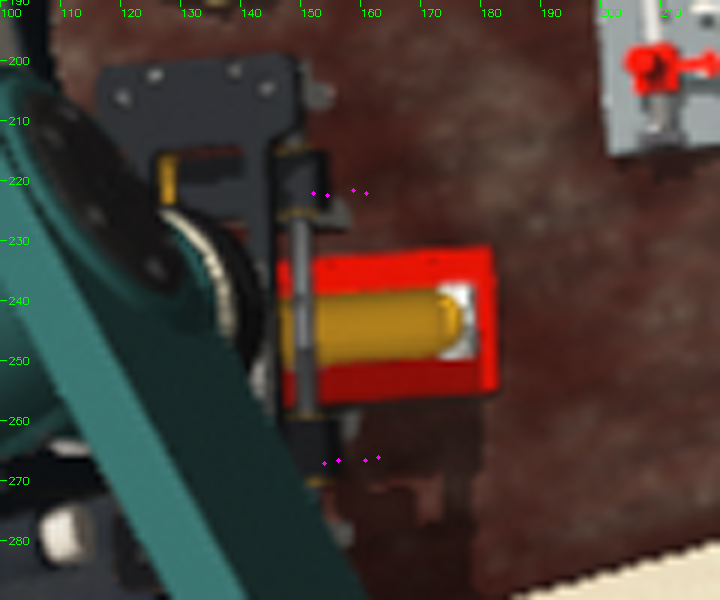

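```bash
python3 - <<'E'
from h import *
t=cam("top");s=cam("scene");o=robot.get_obs();p=o["tool_pos"]
for dz in(.008,-.002,-.012,-.022):
    P=p-[0,0,dz]; print(dz,proj(t,P).round(1),proj(s,P).round(1))
def tri(a,b):
    L=[]
    for c,uv in((t,a),(s,b)):
        q0=unproj(c,[uv],0)[0];q1=unproj(c,[uv],.1)[0];L.append((q0,(q1-q0)/np.linalg.norm(q1-q0)))
    A=sum(np.eye(3)-np.outer(d,d) for _,d in L);B=sum((np.eye(3)-np.outer(d,d))@q for q,d in L);return np.linalg.solve(A,B)
print(tri((155.6,243),(224.3,289.5)))
print("rod",tri((157.83,243.99),(226.72,295.3)))
# gauge corners
from fit import *
for i in range(3): print(gt[i][0],tri(gt[i][1],gs[i][1]))
E
```

```text
0.008 [[158.3 243.9]] [[226.6 294.2]]
-0.002 [[157.1 243.9]] [[226.2 292.1]]
-0.012 [[155.8 243.9]] [[225.8 289.9]]
-0.022 [[154.5 243.9]] [[225.5 287.8]]
[0.45047233 0.35730088 0.05441879]
rod [0.44669615 0.35746483 0.03195223]
(-0.15, 0.03, 0.022) [0.40119957 0.19860961 0.01162077]
(-0.15, -0.03, 0.022) [0.40659942 0.13982006 0.01208992]
(0.098, 0.03, 0.022) [0.6485286  0.21808369 0.01737309]
```

Call:
arm_command:
  plan: [0, 0, 0.4, 0, 0, 0, 0, 0, 0, 0.6, 0, 0, 0, 0, 0, 0, 0.6, 0, 0, 0, 0, 0, 0, 0.5, 0, 0, 0, 0, 0, 0, 0.3, 0, 0, 0, 0, 0, 0, 0.2, 0, 0, 0, 0, 0, 0, 0, 0, 0, 0, 0]

```text
time: 7.85
tool_pos: [0.4475, 0.356, 0.0163]
ee_rot: [-3.141, 0.0, 1.637]
wrist_force: [0.4, -0.7, -0.2]
width: 0.0942
```

```bash
python3 - <<'E'
from h import *
t=cam("top");s=cam("scene");o=robot.get_obs();print(o["tool_pos"],o["width"],o["wrist_force"])
crop(s,170,220,110,120,5,"s7.png")
E
```

```text
[0.44767349 0.35614358 0.0166578 ] 0.09403939669814675 [-0.60221677  0.57456138 -0.07534503]
```

View pics/s7.png

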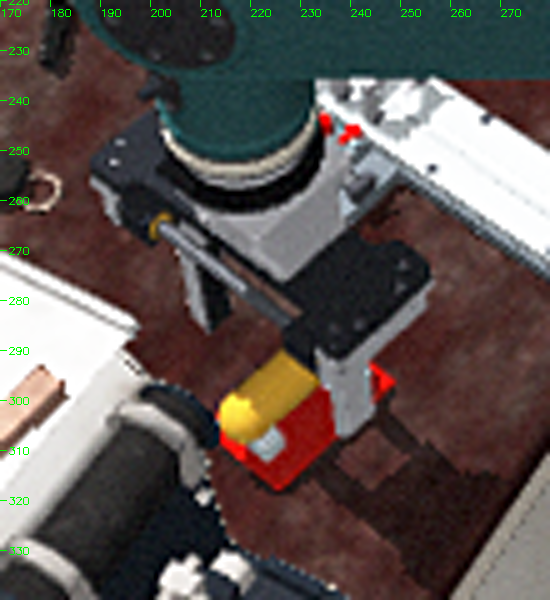

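Call:
arm_command:
  plan: [0, 0, 0.3, 0, 0, 0, 0, 0, 0, 0.2, 0, 0, 0, 0, 0, 0, 0, 0, 0, 0, 0.5, 0, 0, 0, 0, 0, 0, 1, 0, 0, 0, 0, 0, 0, 1, 0, 0, 0, 0, 0, 0, 1, 0, 0, 0, 0, 0, 0, 1, 0, 0, 0, 0, 0, 0, 1]

```text
time: 8.95
tool_pos: [0.4475, 0.356, 0.0115]
ee_rot: [3.142, 0.0, 1.637]
wrist_force: [-0.3, -0.1, 0.1]
width: 0.0374
```

Call:
arm_command:
  plan: [0, 0, 0, 0, 0, 0, 1, 0, 0, 0, 0, 0, 0, 1, 0, 0, 0, 0, 0, 0, 1]

```text
time: 9.32
tool_pos: [0.4448, 0.3558, 0.0114]
ee_rot: [-3.136, 0.001, 1.637]
wrist_force: [-6.2, -1.0, 4.8]
width: 0.0273
```

Call:
arm_command:
  plan: [0, 0, 0, 0, 0, 0, 1, 0, -0.2, 0, 0, 0, 0, 1, 0, 0, -0.3, 0, 0, 0, 1, 0, 0, -0.7, 0, 0, 0, 1, 0, 0, -1.5, 0, 0, 0, 1, 0, 0, -1.5, 0, 0, 0, 1, 0, 0, -1, 0, 0, 0, 1]

```text
time: 10.2
tool_pos: [0.4464, 0.3564, 0.0635]
ee_rot: [3.139, -0.001, 1.637]
wrist_force: [0.7, 0.1, -3.9]
width: 0.0273
```

```bash
python3 - <<'E'
from h import *
t=cam("top");s=cam("scene");o=robot.get_obs();print(o["tool_pos"],o["width"],o["wrist_force"],o["wrist_torque"])
crop(s,170,220,110,120,5,"s8.png");crop(t,100,190,120,100,6,"t8.png")
E
```

```text
[0.44678711 0.35670077 0.06384123] 0.02742352680891053 [ 0.44468442 -1.18240532 -2.90223446] [ 0.00826944 -0.15652639 -0.01501145]
```

View pics/s8.png

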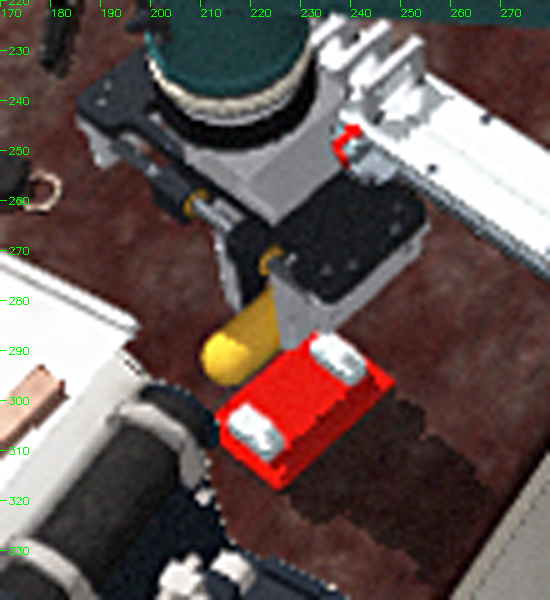

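View pics/t8.png

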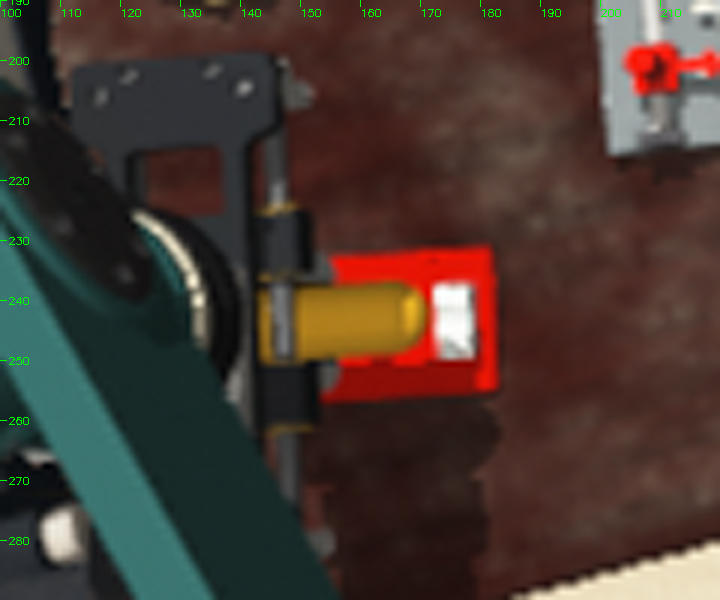

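```bash
python3 - <<'E'
from plan import *
from bench import robot
o=robot.get_obs()
rows(o["tool_pos"],np.degrees(o["ee_rot"][2]),[(.45,.32,.09,85,2),(.4635,.1725,.095,5,12),(.4635,.1725,.07,5,2)],1)
E
```

```text
end [0.46324262 0.1729347  0.06984123] 4.985159220503069
[-1.8, 0.0, -1.3, 0, 0, np.float64(4.4), 1, -1.9, 0.2, -1.3, 0, 0, np.float64(4.4), 1, -1.2, 0.2, -0.0, 0, 0, np.float64(6.7), 1, -1.2, 0.4, -0.1, 0, 0, np.float64(6.6), 1, -1.1, 0.5, -0.0, 0, 0, np.float64(6.7), 1, -1.1, 0.6, -0.1, 0, 0, np.float64(6.7), 1, -1.0, 0.7, -0.0, 0, 0, np.float64(6.6), 1, -0.9, 0.9, -0.1, 0, 0, np.float64(6.7), 1]
[-0.7, 0.9, -0.0, 0, 0, np.float64(6.7), 1, -0.7, 1.1, -0.0, 0, 0, np.float64(6.6), 1, -0.6, 1.1, -0.1, 0, 0, np.float64(6.7), 1, -0.4, 1.1, -0.0, 0, 0, np.float64(6.7), 1, -0.3, 1.2, -0.1, 0, 0, np.float64(6.6), 1, -0.1, 1.2, -0.0, 0, 0, np.float64(6.7), 1, 0.0, 0.0, 1.2, 0, 0, np.float64(-0.0), 1, 0.0, 0.0, 1.3, 0, 0, np.float64(-0.0), 1]
```

Call:
arm_command:
  plan: [-1.8, 0, -1.3, 0, 0, 4.4, 1, -1.9, 0.2, -1.3, 0, 0, 4.4, 1, -1.2, 0.2, 0, 0, 0, 6.7, 1, -1.2, 0.4, -0.1, 0, 0, 6.6, 1, -1.1, 0.5, 0, 0, 0, 6.7, 1, -1.1, 0.6, -0.1, 0, 0, 6.7, 1, -1.0, 0.7, 0, 0, 0, 6.6, 1, -0.9, 0.9, -0.1, 0, 0, 6.7, 1]

```text
time: 11.3
tool_pos: [0.4547, 0.2443, 0.0899]
ee_rot: [-3.141, 0.001, 0.781]
wrist_force: [-0.4, 0.2, -3.0]
width: 0.0275
```

Call:
arm_command:
  plan: [-0.7, 0.9, 0, 0, 0, 6.7, 1, -0.7, 1.1, 0, 0, 0, 6.6, 1, -0.6, 1.1, -0.1, 0, 0, 6.7, 1, -0.4, 1.1, 0, 0, 0, 6.7, 1, -0.3, 1.2, -0.1, 0, 0, 6.6, 1, -0.1, 1.2, 0, 0, 0, 6.7, 1, 0, 0, 1.2, 0, 0, 0, 1, 0, 0, 1.3, 0, 0, 0, 1]

```text
time: 12.3
tool_pos: [0.4616, 0.1724, 0.0662]
ee_rot: [-3.141, 0.001, 0.089]
wrist_force: [-0.1, -0.1, -3.7]
width: 0.0273
```

```bash
python3 - <<'E'
from h import *
from fit import *
o=robot.get_obs();print(o["tool_pos"],np.degrees(o["ee_rot"]),o["width"],o["wrist_force"],o["joint_positions"].round(2))
g=[.5538,.1813,.0871]
P=gp(g,[(x,0,.0198) for x in(-.15,-.1,-.05,0)])
crop(t,170,150,120,120,6,"t9.png",proj(t,P));crop(s,200,205,110,110,5,"s9.png",proj(s,P))
E
```

```text
[0.45972615 0.1720665  0.06440074] [179.9597686    0.33061611   5.07393504] 0.026938393597183023 [ 0.1861426   0.09757149 -3.79699045] [0.24 0.02 1.69 0.   1.44 1.72]
```

View pics/t9.png

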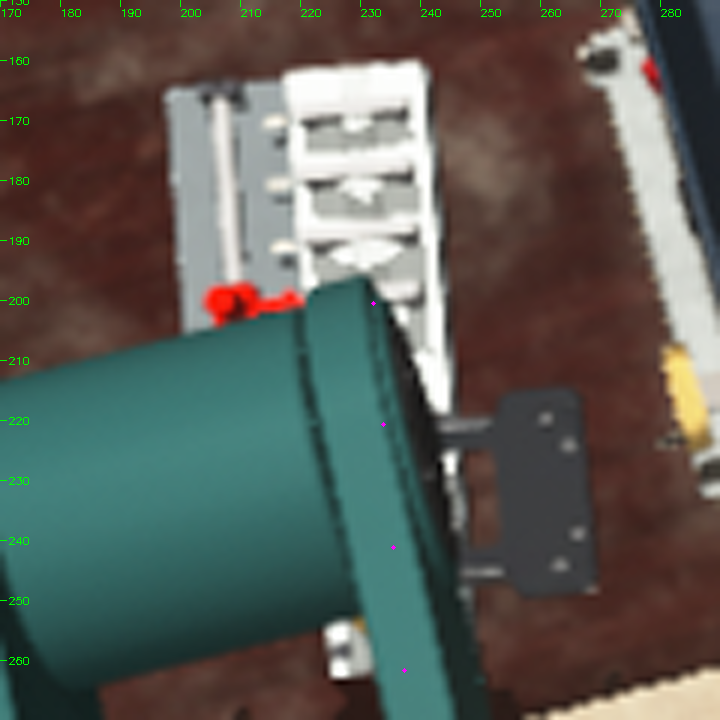

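View pics/s9.png

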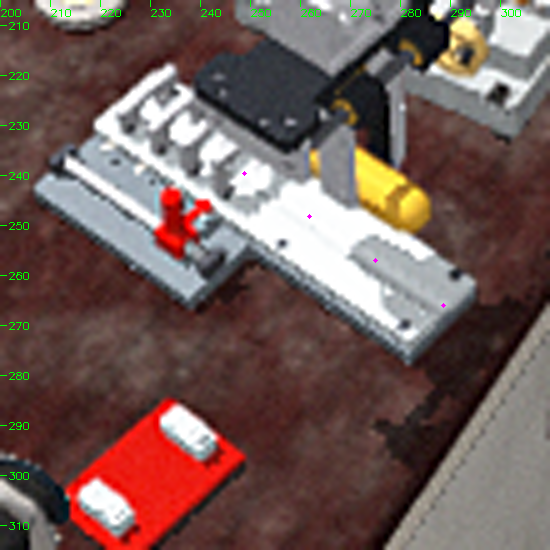

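Call:
arm_command:
  plan: [0.2, 0, 0.5, 0, 0, 0, 1, 0.2, 0, 1, 0, 0, 0, 1, 0, 0, 1, 0, 0, 0, 1, 0, 0, 1, 0, 0, 0, 1, 0, 0, 0.5, 0, 0, 0, 1, 0, 0, 0, 0, 0, 0, 1, 0, 0, 0, 0, 0, 0, 1]

```text
time: 13.28
tool_pos: [0.4663, 0.1726, 0.0278]
ee_rot: [-3.142, -0.001, 0.087]
wrist_force: [0.2, 0.9, -3.5]
width: 0.0273
```

```bash
python3 - <<'E'
from h import *
for i in range(3):
    t=cam("top");s=cam("scene")
    o=robot.get_obs();print(o["tool_pos"],np.degrees(o["ee_rot"]),o["width"],o["wrist_force"])
crop(s,230,200,90,90,6,"s10.png");crop(t,170,150,120,120,6,"t10.png")
E
```

```text
[0.46641351 0.1725854  0.02800741] [-1.79995777e+02 -6.55056410e-02  4.98760449e+00] 0.027023228437991605 [-0.08881719  0.00602336 -3.42421575]
[0.46627162 0.17255356 0.02787681] [-1.79998491e+02 -4.99597934e-02  4.98654667e+00] 0.027070796129214838 [-0.4894451  -0.74530514 -3.66077866]
[0.46617599 0.17251996 0.02773548] [ 1.79999300e+02 -3.37349620e-02  4.98617725e+00] 0.027148293635963036 [ 0.59003543 -0.04224299 -5.0540932 ]
```

View pics/s10.png

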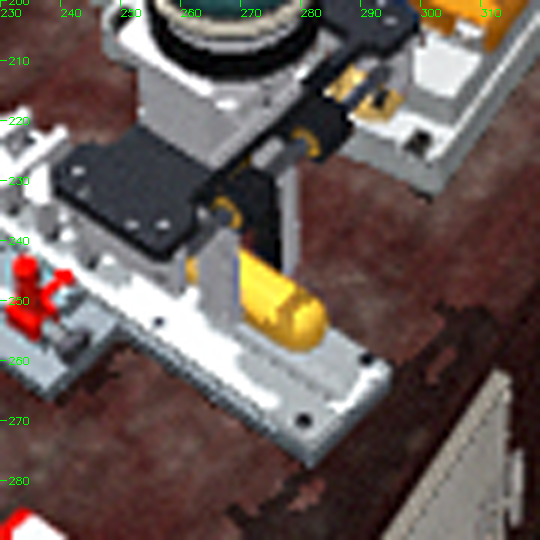

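View pics/t10.png

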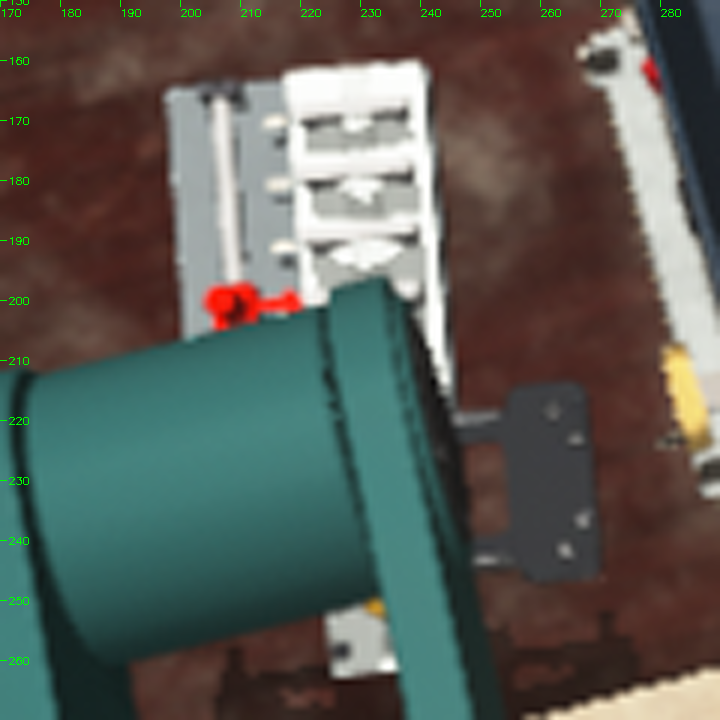

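```bash
python3 - <<'E'
from h import *
from fit import *
g=[.5538,.1813,.0871]
print("pred corners",proj(s,gp(g,[(-.15,.03,.022),(-.15,-.03,.022)])).round(1),[b for _,b in gs[:2]])
for z in(.040,.046,.052):
    for y in(-.006,0,.006): print(z,y,proj(s,gp(g,[(-.088-.031,y,z)])).round(1))
hsv=cv2.cvtColor(s["pixels"],cv2.COLOR_RGB2HSV); m=cv2.inRange(hsv,(15,120,60),(35,255,255))
m[:, :268]=0;m[:235]=0;m[265:]=0;m[:,290:]=0
ys,xs=np.nonzero(m)
for r in range(240,262): 
    c=xs[ys==r]
    if len(c):print(r,c.min(),c.max(),end='; ')
E
```

```text
pred corners [[281.2 272. ]
 [294.9 258.5]] [(281.40000000000003, 274.40000000000003), (294.8, 261.0)]
0.04 -0.006 [[280.9 254.3]]
0.04 0 [[279.5 255.6]]
0.04 0.006 [[278.1 256.9]]
0.046 -0.006 [[280.8 253. ]]
0.046 0 [[279.4 254.3]]
0.046 0.006 [[278.  255.6]]
0.052 -0.006 [[280.8 251.6]]
0.052 0 [[279.4 252.9]]
0.052 0.006 [[278.  254.3]]
241 270 270; 242 270 272; 243 270 273; 244 270 275; 245 270 276; 246 270 277; 247 270 279; 248 270 280; 249 270 282; 250 270 283; 251 271 283; 252 271 284; 253 271 284; 254 272 283; 255 274 283; 256 275 283; 257 277 282; 258 279 279;
```

```bash
python3 - <<'E'
from h import *
from fit import *
g=[.5538,.1813,.0871]
crop(t,215,235,50,40,14,"t11.png",step=5)
for y in(-.006,-.003,0,.003):
    a=np.linspace(0,2*np.pi,73)
    for z in(.050,):
        q=proj(t,gp(g,np.c_[-.119+.014*np.cos(a),y+.014*np.sin(a),0*a+z]));print(y,z,"mincol",q[:,0].min().round(1),"maxrow",q[:,1].max().round(1),"maxcol",q[:,0].max().round(1))
E
```

```text
-0.006 0.05 mincol 230.9 maxrow 254.4 maxcol 242.7
-0.003 0.05 mincol 229.6 maxrow 254.5 maxcol 241.4
0 0.05 mincol 228.3 maxrow 254.6 maxcol 240.2
0.003 0.05 mincol 227.1 maxrow 254.8 maxcol 238.9
```

View pics/t11.png

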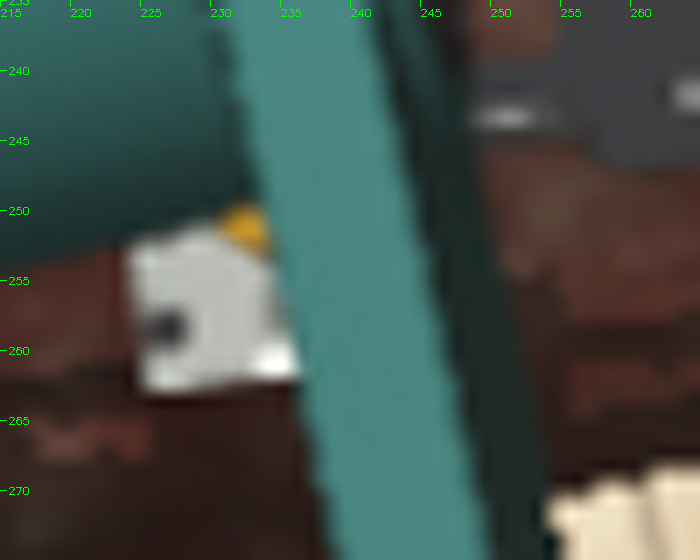

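Call:
arm_command:
  plan: [-0.2, -0.3, 0, 0, 0, 0, 1, 0, -0.2, 0, 0, 0, 0, 1, 0, 0, 0.4, 0, 0, 0, 1, 0, 0, 0.3, 0, 0, 0, 1, 0, 0, 0, 0, 0, 0, 1]

```text
time: 14.4
tool_pos: [0.4631, 0.1771, 0.0198]
ee_rot: [3.141, 0.001, 0.087]
wrist_force: [0.3, 0.0, -4.3]
width: 0.0273
```

```bash
python3 - <<'E'
from h import *
t=cam("top");s=cam("scene")
o=robot.get_obs();print(o["tool_pos"],np.degrees(o["ee_rot"]),o["width"],o["wrist_force"])
crop(t,215,235,40,40,14,"t12.png",step=5);crop(s,250,225,55,55,10,"s12.png",step=5)
E
```

```text
[0.4634898  0.17721514 0.02030956] [1.79992198e+02 1.47418728e-02 4.98184616e+00] 0.027304298752487254 [ 0.11731684  0.18518643 -3.63887111]
```

View pics/t12.png

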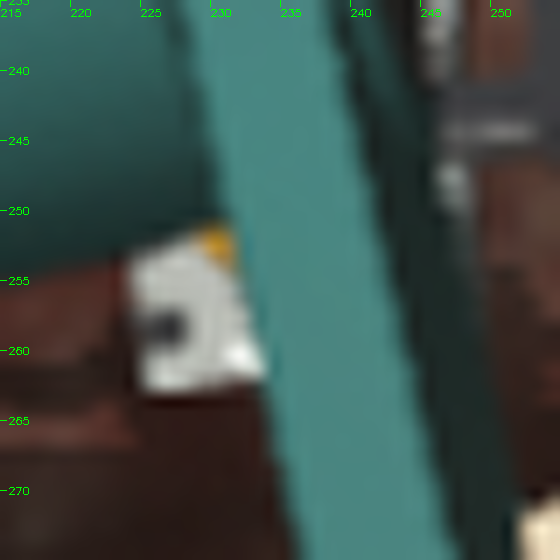

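View pics/s12.png

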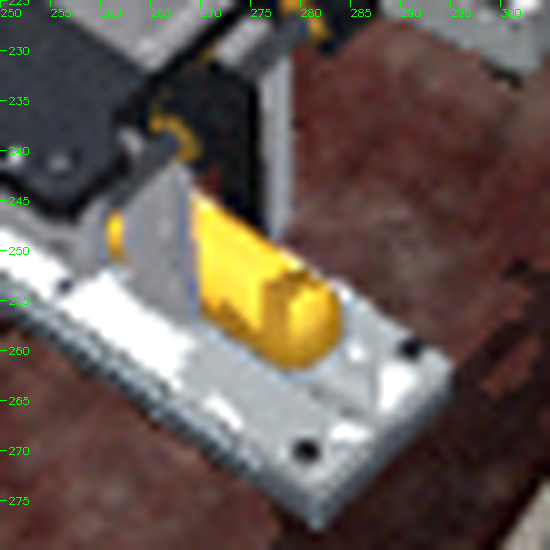

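Call:
arm_command:
  plan: [0, 0, 0.2, 0, 0, 0, 1, 0, 0, 0.1, 0, 0, 0, 1, 0, 0, 0, 0, 0, 0, 1]

```text
time: 14.88
tool_pos: [0.4634, 0.1772, 0.0173]
ee_rot: [3.141, 0.0, 0.087]
wrist_force: [-0.1, -0.3, -3.8]
width: 0.0272
```

Call:
arm_command:
  plan: [0, 0, 0.1, 0, 0, 0, 1, 0, 0, 0.1, 0, 0, 0, 1, 0, 0, 0, 0, 0, 0, 1]

```text
time: 15.25
tool_pos: [0.4634, 0.1773, 0.0153]
ee_rot: [3.141, 0.0, 0.087]
wrist_force: [0.0, -0.1, -4.4]
width: 0.0272
```

Call:
arm_command:
  plan: [0, 0, 0.1, 0, 0, 0, 1, 0, 0, 0.1, 0, 0, 0, 1, 0, 0, 0, 0, 0, 0, 1]

```text
time: 15.62
tool_pos: [0.4634, 0.1773, 0.0133]
ee_rot: [3.141, 0.0, 0.087]
wrist_force: [-0.2, -0.2, -3.6]
width: 0.0272
```

```bash
python3 - <<'E'
from h import *
s=cam("scene")
o=robot.get_obs();print(o["tool_pos"],np.degrees(o["ee_rot"]),o["width"],o["wrist_force"])
crop(s,250,225,55,55,10,"s13.png",step=5)
E
```

```text
[0.4634831  0.17730663 0.01337445] [1.79994383e+02 6.72913018e-03 4.98898233e+00] 0.026992751648921676 [-0.16037793 -0.86076821 -3.98021774]
```

View pics/s13.png

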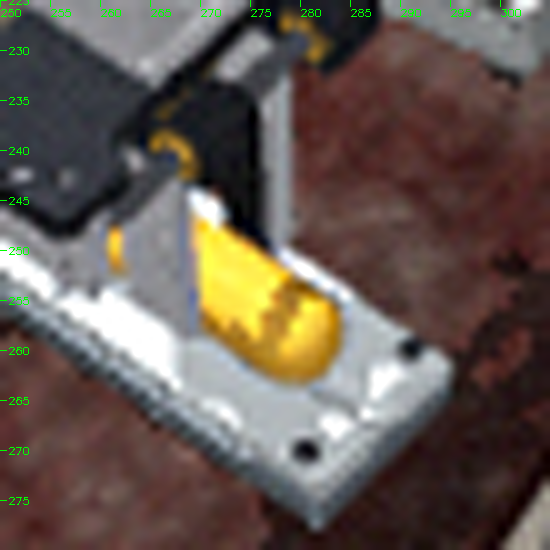

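Call:
arm_command:
  plan: [0, 0, 0.1, 0, 0, 0, 1, 0, 0, 0, 0, 0, 0, 1, 0, 0, 0.1, 0, 0, 0, 1, 0, 0, 0, 0, 0, 0, 1]

```text
time: 16.18
tool_pos: [0.4636, 0.1773, 0.0122]
ee_rot: [3.142, -0.0, 0.087]
wrist_force: [-1.7, -1.0, 1.6]
width: 0.0273
```

Call:
arm_command:
  plan: [0, 0, 0, 0, 0, 0, 0.9, 0, 0, 0, 0, 0, 0, 0.7, 0, 0, 0, 0, 0, 0, 0.5, 0, 0, 0, 0, 0, 0, 0.5, 0, 0, 0, 0, 0, 0, 0.5, 0, 0, 0, 0, 0, 0, 0.5]

```text
time: 16.92
tool_pos: [0.4636, 0.1774, 0.0115]
ee_rot: [-3.142, -0.0, 0.087]
wrist_force: [0.7, -0.7, 0.1]
width: 0.047
```

Call:
arm_command:
  plan: [0, 0, -0.5, 0, 0, 0, 0.5, 0, 0, -1.5, 0, 0, 0, 0.5, 0, 0, -2, 0, 0, 0, 0.5, 0, 0, -2, 0, 0, 0, 0.5]

```text
time: 17.42
tool_pos: [0.464, 0.1774, 0.0733]
ee_rot: [-3.141, -0.001, 0.087]
wrist_force: [0.3, -0.1, 0.5]
width: 0.0474
```

```bash
python3 - <<'E'
from h import *
s=cam("scene");t=cam("top")
o=robot.get_obs();print(o["tool_pos"],np.degrees(o["ee_rot"]),o["width"],o["wrist_force"])
crop(s,230,215,75,65,9,"s14.png",step=5);crop(t,170,150,120,120,6,"t14.png")
E
```

```text
[0.46602545 0.1779782  0.07533682] [-179.93508642   -0.41176994    4.98947813] 0.04725417771035456 [ 1.54763684  0.54015876 -0.28091193]
```

View pics/s14.png

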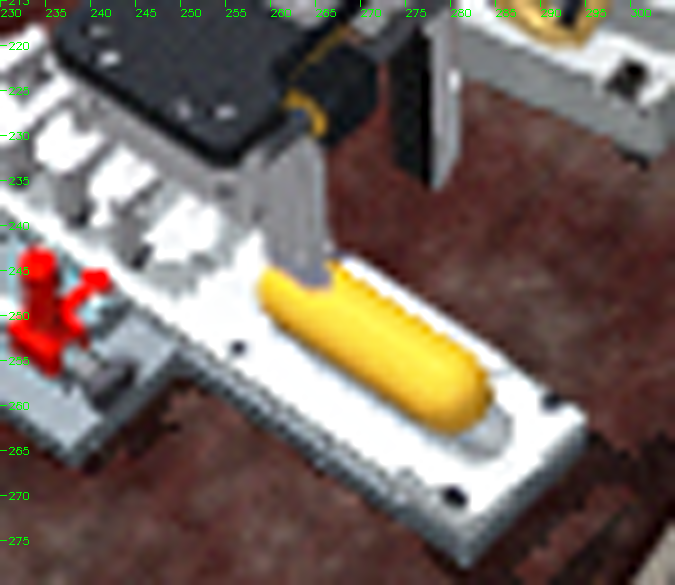

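View pics/t14.png

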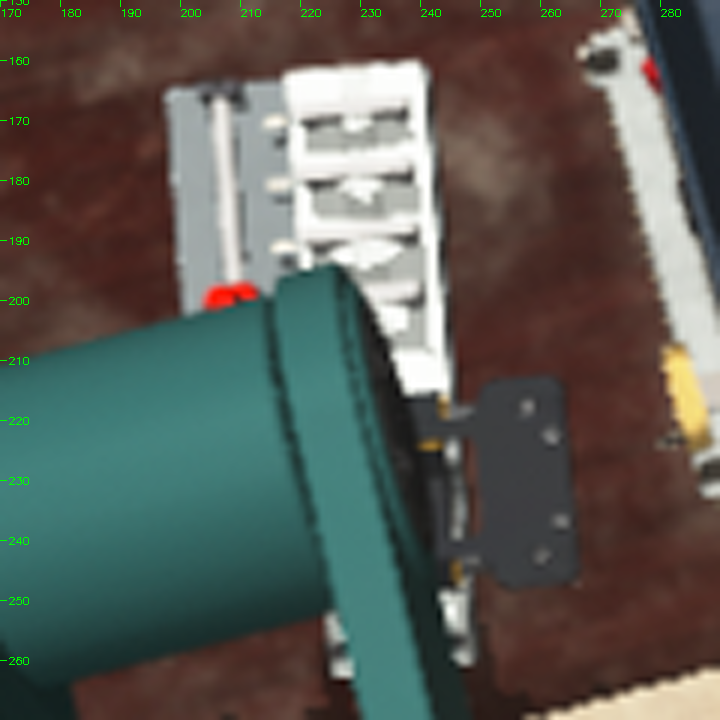

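Call:
arm_command:
  plan: [0, 0, 0, 0, 0, 0, 0.6, -1.5, 0, 0, 0, 0, 0, 1, -2, 0, 0, 0, 0, 0, 1, -2, 0, 0, 0, 0, 0, 1, -0.7, 0, 0, 0, 0, 0, 1, 0, 0, 0, 0, 0, 0, 1, 0, 0, 0, 0, 0, 0, 1]

```text
time: 18.4
tool_pos: [0.4021, 0.172, 0.0714]
ee_rot: [3.141, -0.0, 0.087]
wrist_force: [-0.6, -0.2, -0.2]
width: 0.0003
```

```bash
python3 - <<'E'
from h import *
s=cam("scene");t=cam("top")
o=robot.get_obs();print(o["tool_pos"],np.degrees(o["ee_rot"]),o["width"],o["wrist_force"])
crop(s,230,215,75,65,9,"s15.png",step=5);crop(t,170,150,120,120,6,"t15.png")
E
```

```text
[0.40220261 0.17191955 0.07141171] [ 1.79993191e+02 -1.75198799e-03  4.97544520e+00] 0.0003574410408212553 [ 0.7778149  -0.32784957 -0.29456251]
```

View pics/s15.png

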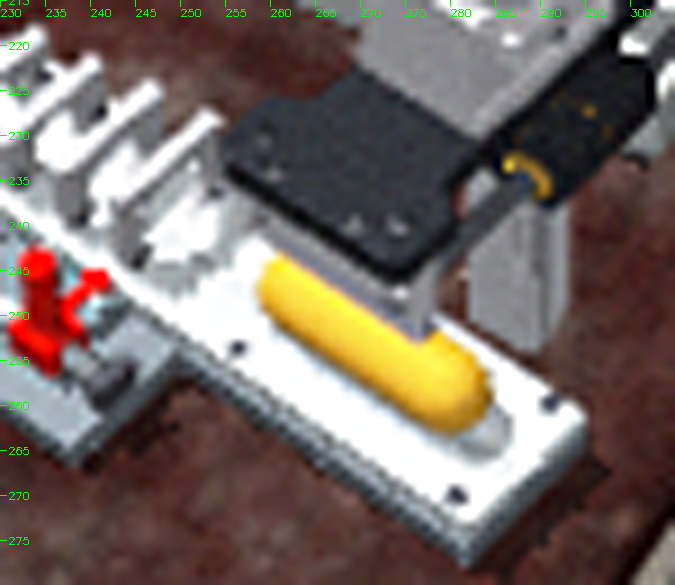

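View pics/t15.png

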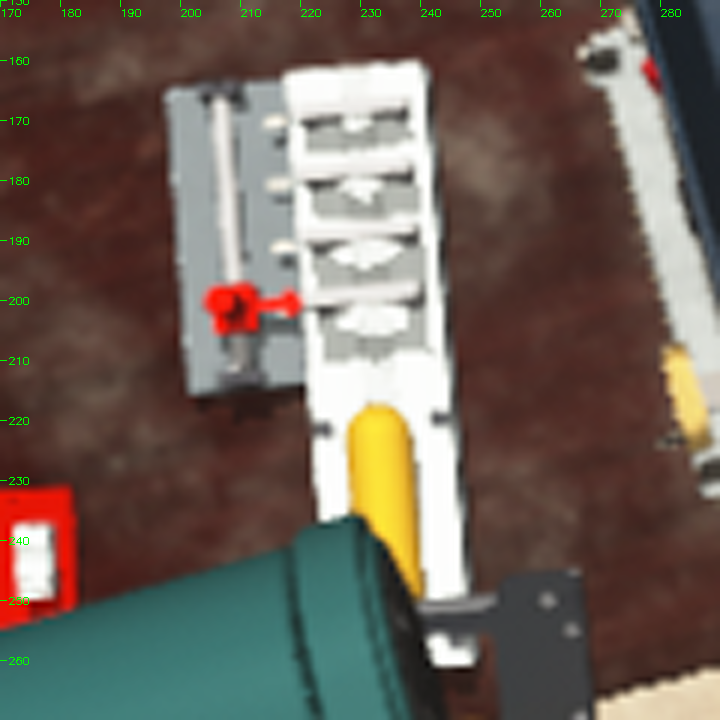

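Call:
arm_command:
  plan: [0, 0, 1.5, 0, 0, 0, 1, 0, 0, 1.5, 0, 0, 0, 1, 0, 0, 1.2, 0, 0, 0, 1, 0, 0, 0.8, 0, 0, 0, 1, 0, 0, 0.5, 0, 0, 0, 1, 0, 0, 0.3, 0, 0, 0, 1, 0, 0, 0, 0, 0, 0, 1]

```text
time: 19.38
tool_pos: [0.4019, 0.172, 0.0135]
ee_rot: [3.142, -0.0, 0.087]
wrist_force: [0.4, 0.5, -0.5]
width: 0.0006
```

```bash
python3 - <<'E'
from h import *
s=cam("scene")
o=robot.get_obs();print(o["tool_pos"],np.degrees(o["ee_rot"]),o["width"],o["wrist_force"])
crop(s,230,215,75,65,9,"s16.png",step=5)
E
```

```text
[0.40206533 0.17195562 0.01373841] [ 1.79999897e+02 -3.72393162e-02  4.98531115e+00] 0.0004875783683557564 [ 0.51085695  0.12096941 -0.39589694]
```

View pics/s16.png

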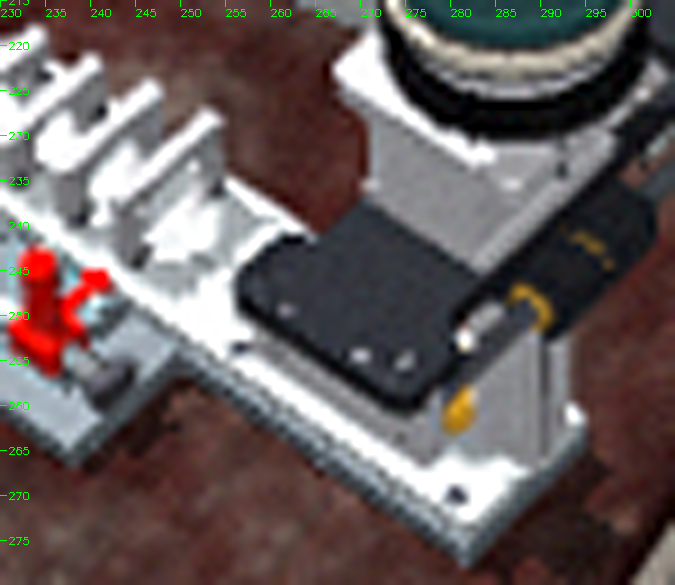

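Call:
arm_command:
  plan: [0.4, 0, 0, 0, 0, 0, 1, 0.4, 0, 0, 0, 0, 0, 1, 0.4, 0, 0, 0, 0, 0, 1, 0.4, 0, 0, 0, 0, 0, 1, 0.4, 0, 0, 0, 0, 0, 1]

```text
time: 20.05
tool_pos: [0.4212, 0.1736, 0.0135]
ee_rot: [3.141, 0.002, 0.087]
wrist_force: [-4.0, 0.1, 3.7]
width: 0.0006
```

Call:
arm_command:
  plan: [0.4, 0, 0, 0, 0, 0, 1, 0.4, 0, 0, 0, 0, 0, 1, 0.4, 0, 0, 0, 0, 0, 1, 0.4, 0, 0, 0, 0, 0, 1]

```text
time: 20.55
tool_pos: [0.4379, 0.175, 0.0135]
ee_rot: [3.141, 0.0, 0.087]
wrist_force: [-5.6, 0.2, 4.6]
width: 0.0005
```

```bash
python3 - <<'E'
from h import *
s=cam("scene");t=cam("top")
o=robot.get_obs();print(o["tool_pos"],np.degrees(o["ee_rot"]),o["width"],o["wrist_force"])
crop(s,210,205,95,75,8,"s17.png",step=5);crop(t,195,150,70,100,6,"t17.png")
E
```

```text
[0.43857562 0.17508694 0.01339699] [ 1.79994927e+02 -7.93454946e-02  4.98041848e+00] 0.0007218116465542541 [-2.91416577 -0.01677387  2.3606503 ]
```

View pics/s17.png

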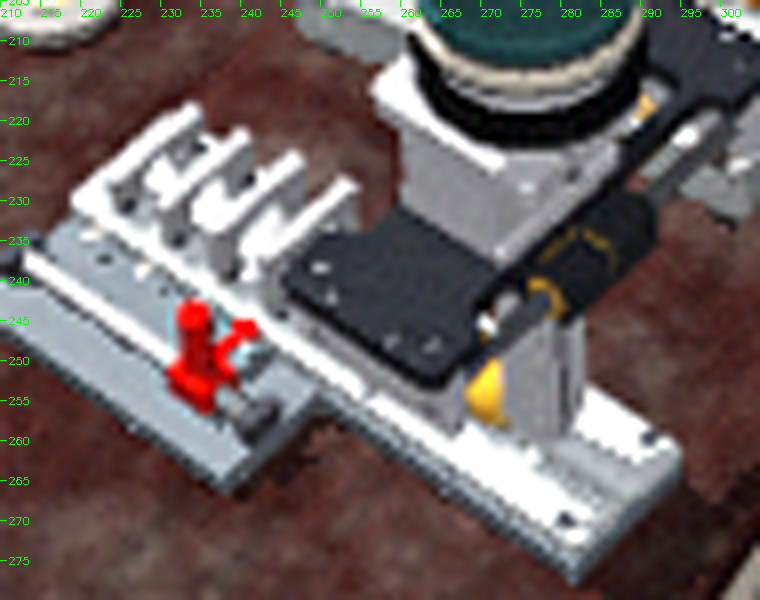

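View pics/t17.png

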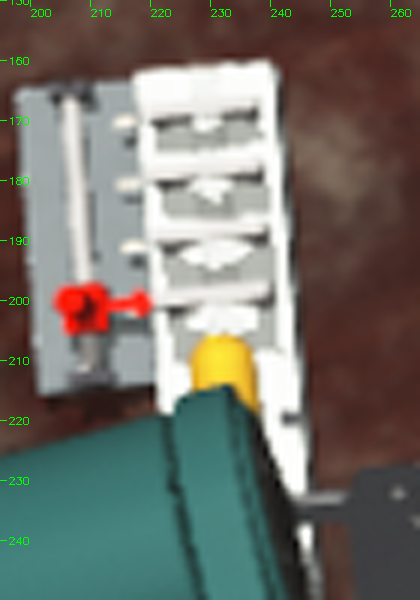

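The push force has an upward part (about 4 N), so the tips ride on the upper part of the rod's end. I'll back off and lower the tips before pushing on.

Call:
arm_command:
  plan: [-0.5, 0, 0, 0, 0, 0, 1, -0.4, 0, 0, 0, 0, 0, 1, 0, 0, 0.2, 0, 0, 0, 1, 0, 0, 0.2, 0, 0, 0, 1, 0, 0, 0, 0, 0, 0, 1]

```text
time: 21.28
tool_pos: [0.4286, 0.1742, 0.0092]
ee_rot: [3.141, 0.0, 0.087]
wrist_force: [0.6, 0.3, -0.2]
width: 0.0005
```

Call:
arm_command:
  plan: [0, 0, 0.2, 0, 0, 0, 1, 0, 0, 0, 0, 0, 0, 1]

```text
time: 21.52
tool_pos: [0.4286, 0.1742, 0.0072]
ee_rot: [3.141, 0.0, 0.087]
wrist_force: [-0.1, -0.7, -0.7]
width: 0.0004
```

```bash
python3 - <<'E'
from h import *
s=cam("scene")
o=robot.get_obs();print(o["tool_pos"],np.degrees(o["ee_rot"]),o["width"],o["wrist_force"])
crop(s,255,230,50,50,12,"s18.png",step=5)
E
```

```text
[0.4286578  0.17423152 0.00734115] [1.79992465e+02 8.66750545e-03 4.98654880e+00] 0.00029590197473528554 [ 0.23050649  0.2967241  -0.3167025 ]
```

View pics/s18.png

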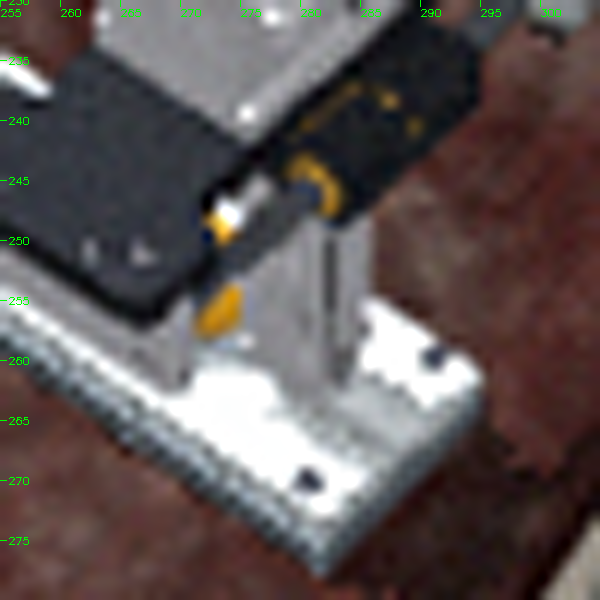

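Call:
arm_command:
  plan: [0, 0, 0.1, 0, 0, 0, 1, 0, 0, 0.1, 0, 0, 0, 1, 0, 0, 0, 0, 0, 0, 1]

```text
time: 21.95
tool_pos: [0.4286, 0.1742, 0.0053]
ee_rot: [3.141, 0.0, 0.087]
wrist_force: [-0.5, 0.7, -0.6]
width: 0.0006
```

Call:
arm_command:
  plan: [0.5, 0, 0, 0, 0, 0, 1, 0.5, 0, 0, 0, 0, 0, 1, 0.4, 0, 0, 0, 0, 0, 1, 0.4, 0, 0, 0, 0, 0, 1]

```text
time: 22.45
tool_pos: [0.446, 0.1757, 0.0054]
ee_rot: [3.141, 0.002, 0.087]
wrist_force: [-3.5, 0.6, 3.6]
width: 0.0003
```

Call:
arm_command:
  plan: [0.4, 0, 0, 0, 0, 0, 1, 0.4, 0, 0, 0, 0, 0, 1, 0.4, 0, 0, 0, 0, 0, 1]

```text
time: 22.82
tool_pos: [0.4588, 0.1769, 0.0054]
ee_rot: [3.141, 0.0, 0.087]
wrist_force: [-3.7, -0.2, 2.7]
width: 0.0004
```

```bash
python3 - <<'E'
from h import *
s=cam("scene");t=cam("top")
o=robot.get_obs();print(o["tool_pos"],np.degrees(o["ee_rot"]),o["width"],o["wrist_force"])
crop(s,210,205,95,75,8,"s19.png",step=5);crop(t,195,150,70,100,6,"t19.png")
E
```

```text
[0.45938152 0.17690406 0.00543494] [ 1.79997566e+02 -6.61741457e-02  4.97902627e+00] 0.0003014783048500397 [-2.13193903 -0.36286252  0.29520643]
```

View pics/s19.png

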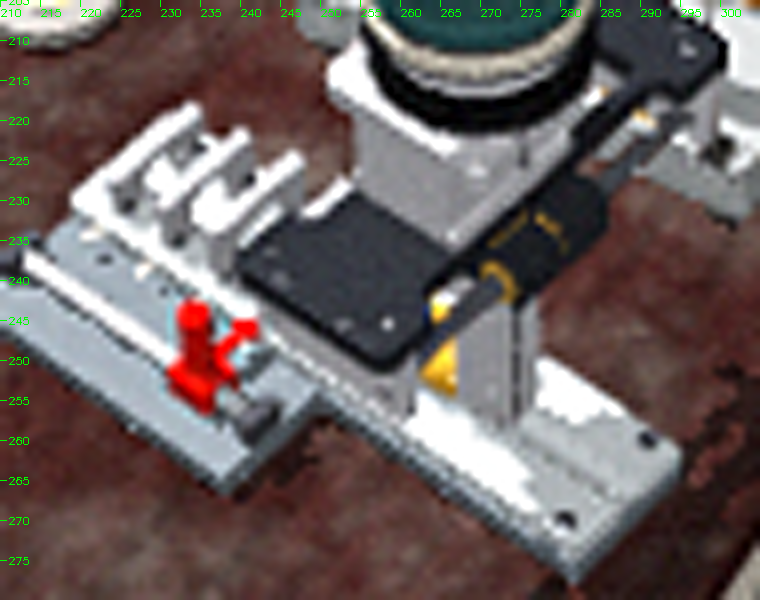

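View pics/t19.png

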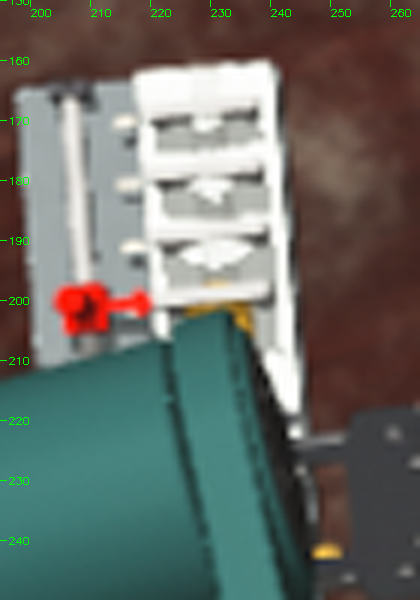

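Call:
arm_command:
  plan: [0.3, 0, 0, 0, 0, 0, 1, 0.3, 0, 0, 0, 0, 0, 1, 0.3, 0, 0, 0, 0, 0, 1, 0.3, 0, 0, 0, 0, 0, 1]

```text
time: 23.42
tool_pos: [0.4707, 0.1779, 0.0054]
ee_rot: [3.141, 0.0, 0.087]
wrist_force: [-3.7, -0.8, 2.6]
width: 0.0002
```

Call:
arm_command:
  plan: [0.2, 0, 0, 0, 0, 0, 1, 0.2, 0, 0, 0, 0, 0, 1]

```text
time: 23.68
tool_pos: [0.4746, 0.1782, 0.0054]
ee_rot: [3.141, 0.0, 0.087]
wrist_force: [-4.5, -0.3, 2.0]
width: 0.0005
```

Call:
arm_command:
  plan: [0.2, 0, 0, 0, 0, 0, 1, 0.2, 0, 0, 0, 0, 0, 1]

```text
time: 23.92
tool_pos: [0.4786, 0.1786, 0.0054]
ee_rot: [3.141, 0.0, 0.087]
wrist_force: [-3.7, -0.8, 2.8]
width: 0.0002
```

Call:
arm_command:
  plan: [0.2, 0, 0, 0, 0, 0, 1, 0.2, 0, 0, 0, 0, 0, 1]

```text
time: 24.18
tool_pos: [0.4813, 0.1788, 0.0053]
ee_rot: [3.141, 0.003, 0.087]
wrist_force: [-7.8, -1.3, 5.3]
width: 0.0003
```

```bash
python3 - <<'E'
from h import *
s=cam("scene");t=cam("top")
o=robot.get_obs();print(o["tool_pos"],np.degrees(o["ee_rot"]),o["width"],o["wrist_force"])
crop(s,210,205,95,75,8,"s20.png",step=5);crop(t,195,150,70,100,6,"t20.png")
E
```

```text
[0.48133319 0.17879935 0.00538248] [1.79982614e+02 1.70395317e-01 4.98645138e+00] 0.0004315810423211098 [-6.39155214 -0.23437322  4.00705695]
```

View pics/s20.png

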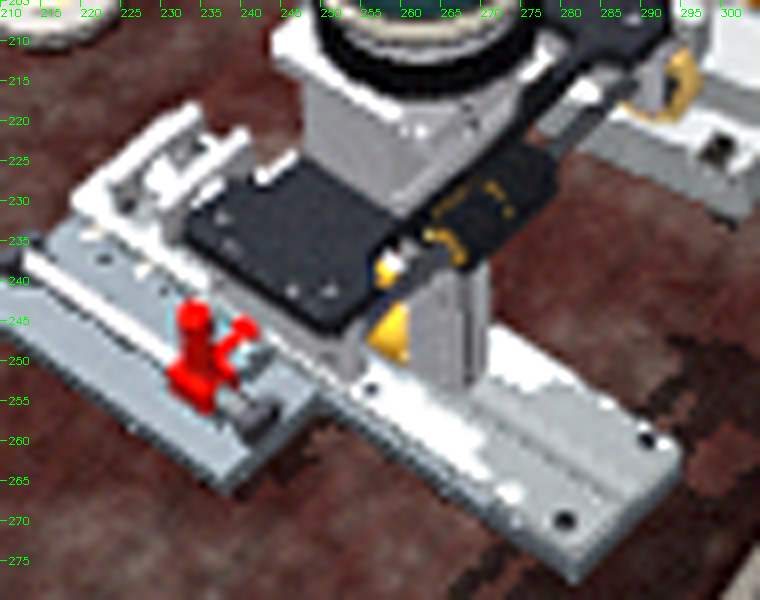

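View pics/t20.png

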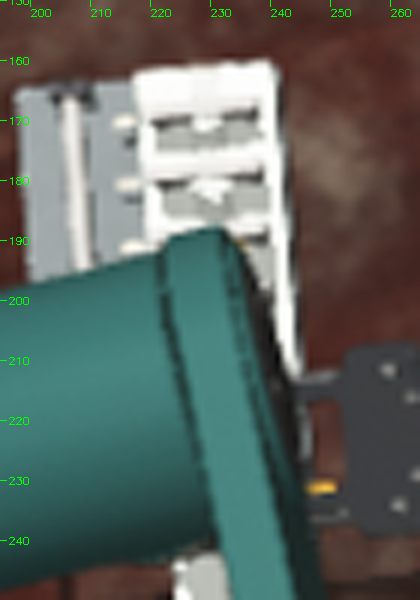

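Call:
arm_command:
  plan: [0.2, 0, 0, 0, 0, 0, 1, 0.1, 0, 0, 0, 0, 0, 1]

```text
time: 24.52
tool_pos: [0.4815, 0.1788, 0.0053]
ee_rot: [3.141, 0.009, 0.087]
wrist_force: [-13.9, -2.4, 9.4]
width: 0.0007
```

Call:
arm_command:
  plan: [0.2, 0, 0, 0, 0, 0, 1, 0, 0, 0, 0, 0, 0, 1]

```text
time: 24.78
tool_pos: [0.4816, 0.1788, 0.0052]
ee_rot: [3.141, 0.013, 0.087]
wrist_force: [-16.8, -3.7, 12.2]
width: 0.001
```

Call:
arm_command:
  plan: [-0.5, 0, 0, 0, 0, 0, 1, -0.5, 0, 0, 0, 0, 0, 1, -1, 0, 0, 0, 0, 0, 1, -1.5, 0, 0, 0, 0, 0, 1, 0, 0, -1.5, 0, 0, 0, 1, 0, 0, -2.5, 0, 0, 0, 1, 0, 0, -3, 0, 0, 0, 1, 0, 0, -3, 0, 0, 0, 1]

```text
time: 25.78
tool_pos: [0.4532, 0.1765, 0.1077]
ee_rot: [-3.141, -0.002, 0.087]
wrist_force: [0.9, -0.3, -0.5]
width: 0.0006
```

Call:
arm_command:
  plan: [-3, 0, 0, 0, 0, 0, 1, -3, 0, 0, 0, 0, 0, 1, -2, 0, 0, 0, 0, 0, 1, 0, 0, 0, 0, 0, 0, 1]

```text
time: 26.28
tool_pos: [0.373, 0.1696, 0.1068]
ee_rot: [-3.141, -0.003, 0.088]
wrist_force: [-0.1, 0.3, 0.9]
width: 0.0004
```

```bash
python3 - <<'E'
from h import *
s=cam("scene");t=cam("top")
o=robot.get_obs();print(o["tool_pos"],np.degrees(o["ee_rot"]),o["width"],o["wrist_force"])
crop(s,210,205,95,75,8,"s21.png",step=5);crop(t,190,150,70,100,6,"t21.png")
E
```

```text
[0.37393969 0.16959716 0.1064537 ] [-1.79982615e+02 -1.51284721e-01  4.98892977e+00] 0.0004546507531087552 [0.09974783 0.2930817  0.45613084]
```

View pics/s21.png

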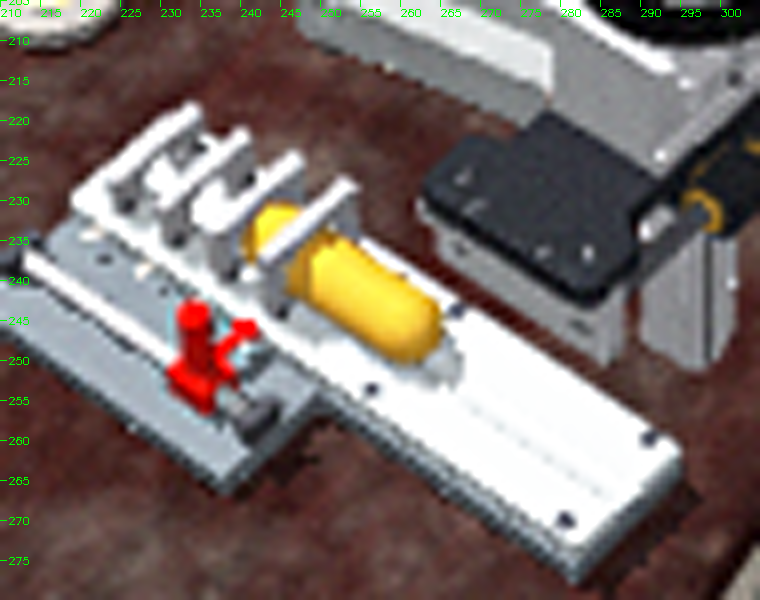

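View pics/t21.png

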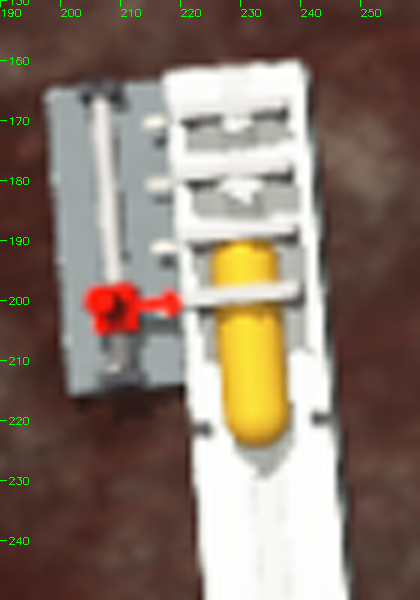

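Call:
arm_command:
  plan: [1.5, -0.6, 0, 0, 0, 0, 1, 3, -1.2, 0, 0, 0, 0, 1, 3.5, -1.4, 0, 0, 0, 0, 1, 3.5, -1.2, 0, 0, 0, 0, 1, 2, -0.8, 0.5, 0, 0, 0, 1, 1, -0.4, 2, 0, 0, 0, 1, 0, 0, 2, 0, 0, 0, 1, 0, 0, 1, 0, 0, 0, 1]

```text
time: 27.38
tool_pos: [0.5112, 0.2372, 0.0476]
ee_rot: [3.14, 0.004, 0.087]
wrist_force: [0.2, 0.4, -0.1]
width: 0.0002
```

Call:
arm_command:
  plan: [0, 0, 0.8, 0, 0, 0, 1, 0, 0, 0.5, 0, 0, 0, 1, 0, 0, 0, 0, 0, 0, 1]

```text
time: 27.75
tool_pos: [0.5124, 0.2378, 0.0375]
ee_rot: [3.142, -0.0, 0.087]
wrist_force: [0.8, -0.1, -0.4]
width: 0.0002
```

```bash
python3 - <<'E'
from h import *
s=cam("scene");t=cam("top")
o=robot.get_obs();print(o["tool_pos"],np.degrees(o["ee_rot"]),o["width"],o["wrist_force"])
crop(s,200,205,95,75,8,"s22.png",step=5);crop(t,170,150,90,100,6,"t22.png")
d=o["tool_pos"][:2]-[.5513,.1849];c,n=np.cos(.0871),np.sin(.0871);print("gauge",c*d[0]+n*d[1],-n*d[0]+c*d[1])
E
```

```text
[0.51286037 0.23792692 0.03814459] [-1.79987914e+02 -7.43871722e-02  4.98942810e+00] 0.00023840678319315256 [ 0.19000656  0.02763763 -0.07844381]
gauge -0.03368110188659186 0.056169760147335296
```

View pics/s22.png

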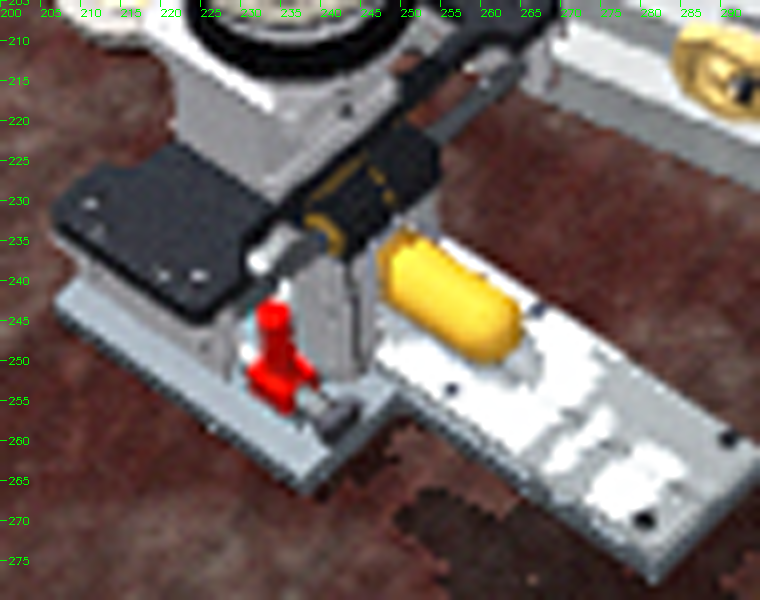

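View pics/t22.png

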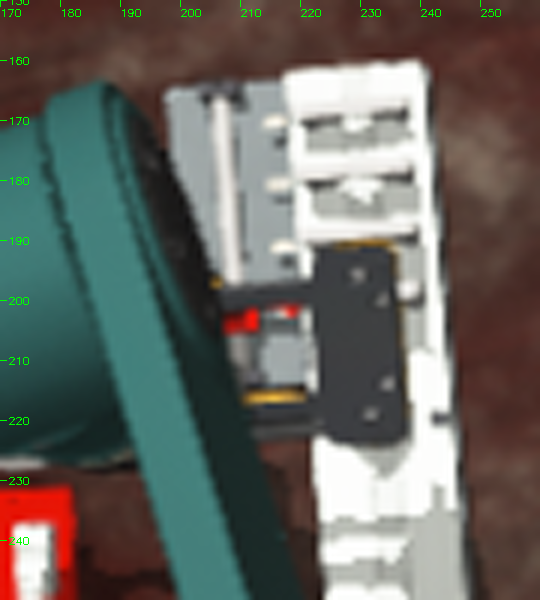

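Call:
arm_command:
  plan: [0, 0.2, 0.6, 0, 0, 0, 1, 0, 0, 0.6, 0, 0, 0, 1, 0, 0, 0.6, 0, 0, 0, 1, 0, 0, 0.5, 0, 0, 0, 1, 0, 0, 0, 0, 0, 0, 1]

```text
time: 28.48
tool_pos: [0.5121, 0.2356, 0.0137]
ee_rot: [3.141, 0.001, 0.087]
wrist_force: [0.1, 0.4, -0.5]
width: 0.0004
```

```bash
python3 - <<'E'
from h import *
s=cam("scene")
o=robot.get_obs();print(o["tool_pos"],np.degrees(o["ee_rot"]),o["width"],o["wrist_force"])
crop(s,215,225,50,50,12,"s23.png",step=5)
E
```

```text
[0.51244496 0.23574849 0.01407151] [1.79986937e+02 3.67584308e-02 4.99014563e+00] 9.619374501916719e-06 [-0.77794806  0.08576646  0.39954868]
```

View pics/s23.png

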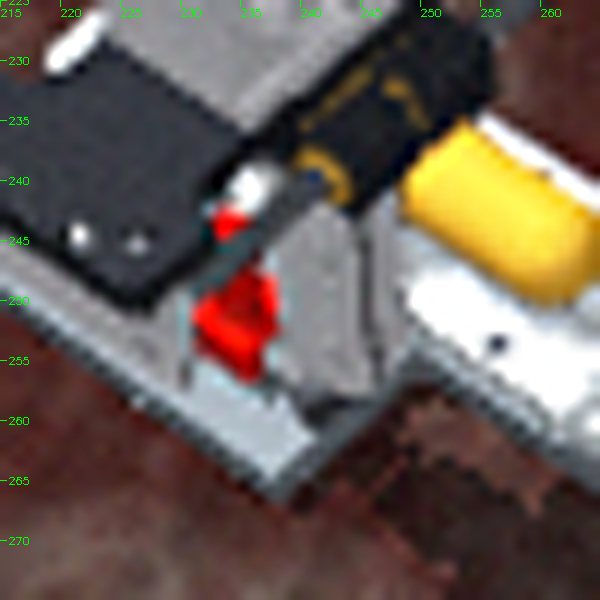

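Call:
arm_command:
  plan: [0.5, 0, 0, 0, 0, 0, 1, 0.5, 0, 0, 0, 0, 0, 1, 0.5, 0, 0, 0, 0, 0, 1, 0.4, 0, 0, 0, 0, 0, 1, 0.4, 0, 0, 0, 0, 0, 1, 0.4, 0, 0, 0, 0, 0, 1, 0.4, 0, 0, 0, 0, 0, 1]

```text
time: 29.4
tool_pos: [0.5435, 0.2385, 0.0144]
ee_rot: [3.141, 0.001, 0.087]
wrist_force: [-1.3, -0.3, 1.3]
width: 0.0004
```

```bash
python3 - <<'E'
from h import *
s=cam("scene")
o=robot.get_obs();print(o["tool_pos"],np.degrees(o["ee_rot"]),o["width"],o["wrist_force"])
crop(s,205,215,50,50,12,"s24.png",step=5)
E
```

```text
[0.54405041 0.23849447 0.01438756] [ 1.79994514e+02 -8.27641935e-03  4.98146919e+00] 0.0006611587781492029 [-1.08410441 -0.43375198 -0.42132603]
```

View pics/s24.png

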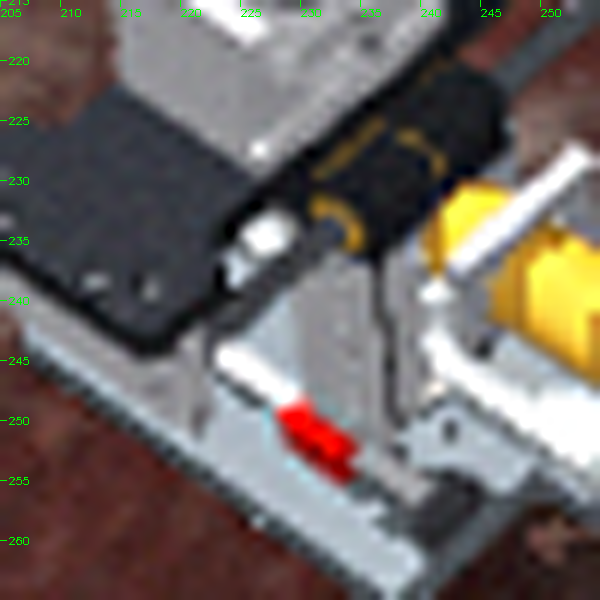

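Call:
arm_command:
  plan: [0.4, 0, 0, 0, 0, 0, 1, 0.4, 0, 0, 0, 0, 0, 1, 0.3, 0, 0, 0, 0, 0, 1, 0.2, 0, 0, 0, 0, 0, 1, 0, 0, 0, 0, 0, 0, 1]

```text
time: 30.08
tool_pos: [0.5568, 0.2396, 0.0144]
ee_rot: [3.141, -0.001, 0.087]
wrist_force: [-0.2, -1.2, 0.0]
width: 0.0004
```

Call:
arm_command:
  plan: [-1, 0, 0, 0, 0, 0, 1, -2, 0, 0, 0, 0, 0, 1, -1, 0, -2, 0, 0, 0, 1, 0, 0, -4, 0, 0, 0, 1, -3, 0, -3, 0, 0, 0, 1, -5, 0, 0, 0, 0, 0, 1, -5, 0, 0, 0, 0, 0, 1, 0, 0, 0, 0, 0, 0, 1]

```text
time: 31.08
tool_pos: [0.3847, 0.2248, 0.1058]
ee_rot: [-3.141, -0.002, 0.089]
wrist_force: [0.7, 0.4, 0.4]
width: 0.0005
```

```bash
python3 - <<'E'
from h import *
s=cam("scene");t=cam("top")
o=robot.get_obs();print(o["tool_pos"],np.degrees(o["ee_rot"]),o["width"],o["wrist_force"])
crop(s,205,205,65,65,9,"s25.png",step=5);crop(t,190,155,60,70,9,"t25.png",step=5)
E
```

```text
[0.38790254 0.22524478 0.10621462] [-179.94390113   -0.23297784    5.01457446] 0.00012680447783657342 [ 0.20304359 -0.09759133 -0.00645442]
```

View pics/s25.png

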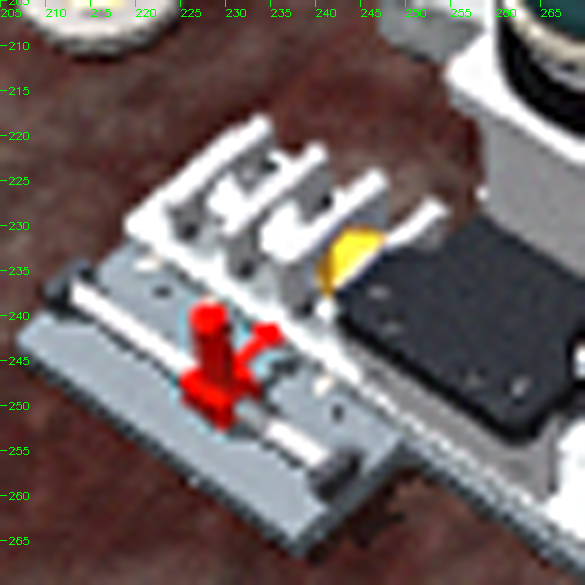

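View pics/t25.png

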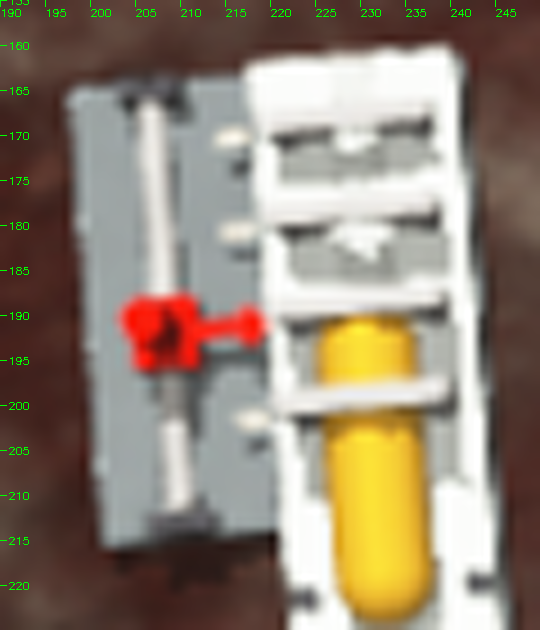

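```bash
python3 - <<'E'
from h import *
t=cam("top")
im=t["pixels"].astype(int)
# dots: bright, neutral, cols 212-218
for r0,r1 in((167,174),(177,185),(197,206)):
    w=np.clip(im[r0:r1,211:219].min(2)-140,0,None).astype(float); ys,xs=np.mgrid[r0:r1,211:219]
    print("dot",(xs*w).sum()/w.sum(),(ys*w).sum()/w.sum())
red=np.clip(im[:,:,0]-np.maximum(im[:,:,1],im[:,:,2])-60,0,None).astype(float)
for a,b in((213,219),(211,216)):
    w=red[184:200,a:b];ys,xs=np.mgrid[184:200,a:b];print("arrow",(xs*w).sum()/w.sum(),(ys*w).sum()/w.sum())
T0=cv2.imread("pics/top0.png")[:,:,::-1].astype(int)
w=np.clip(T0[188:194,211:219].min(2)-140,0,None).astype(float); ys,xs=np.mgrid[188:194,211:219];print("ring2 dot initial",(xs*w).sum()/w.sum(),(ys*w).sum()/w.sum())
r0=np.clip(T0[:,:,0]-np.maximum(T0[:,:,1],T0[:,:,2])-60,0,None).astype(float)
for im_,(a,b) in((r0,(193,210)),(red,(184,200))):
    w=im_[a:b,200:220];ys,xs=np.mgrid[a:b,200:220];print("pointer centroid",(xs*w).sum()/w.sum(),(ys*w).sum()/w.sum())
E
```

```text
dot 215.39547038327527 169.83101045296166
dot 215.15359042553192 180.02859042553192
dot 215.79848866498742 201.02434928631402
arrow 215.96989966555185 190.8064978499761
arrow 212.19581395348837 191.30511627906978
ring2 dot initial 215.2791435368755 190.33148295003966
pointer centroid 210.3447602516815 200.49077891082663
pointer centroid 209.67936712948014 191.03121300182974
```

Call:
arm_command:
  plan: [2, 0, 0, 0, 0, 0, 1, 4, 0, 0, 0, 0, 0, 1, 4, 0, 0.5, 0, 0, 0, 1, 2.4, 0, 2, 0, 0, 0, 1, 0, 0, 2.5, 0, 0, 0, 1, 0, 0, 2, 0, 0, 0, 1, 0, 0, 1.5, 0, 0, 0, 1, 0, 0, 0.5, 0, 0, 0, 1]

```text
time: 32.22
tool_pos: [0.5109, 0.2354, 0.0133]
ee_rot: [3.141, 0.001, 0.087]
wrist_force: [-0.2, 0.0, -0.1]
width: 0.0004
```

Call:
arm_command:
  plan: [0.5, 0, 0, 0, 0, 0, 1, 1, 0, 0, 0, 0, 0, 1, 1, 0, 0, 0, 0, 0, 1, 0.5, 0, 0, 0, 0, 0, 1, 0, 0, 0, 0, 0, 0, 1]

```text
time: 32.85
tool_pos: [0.541, 0.2382, 0.0145]
ee_rot: [3.142, -0.0, 0.087]
wrist_force: [-0.4, 0.1, 0.3]
width: 0.0003
```

Call:
arm_command:
  plan: [0.6, 0, 0, 0, 0, 0, 1, 0.5, 0, 0, 0, 0, 0, 1, 0.3, 0, 0, 0, 0, 0, 1, 0.2, 0, 0, 0, 0, 0, 1, 0.1, 0, 0, 0, 0, 0, 1, 0, 0, 0, 0, 0, 0, 1]

```text
time: 33.6
tool_pos: [0.5572, 0.2397, 0.0144]
ee_rot: [3.141, 0.001, 0.087]
wrist_force: [-0.8, -0.2, 0.6]
width: 0.0004
```

Call:
arm_command:
  plan: [-1, 0, 0, 0, 0, 0, 1, -2, 0, 0, 0, 0, 0, 1, -1, 0, -2, 0, 0, 0, 1, 0, 0, -4, 0, 0, 0, 1, -3, 0, -3, 0, 0, 0, 1, -5, 0, 0, 0, 0, 0, 1, -5, 0, 0, 0, 0, 0, 1, 0, 0, 0, 0, 0, 0, 1]

```text
time: 34.6
tool_pos: [0.3857, 0.2249, 0.1058]
ee_rot: [-3.141, -0.002, 0.089]
wrist_force: [0.3, 0.5, 0.3]
width: 0.0004
```

```bash
python3 - <<'E'
from h import *
t=cam("top");s=cam("scene");o=robot.get_obs();print(o["tool_pos"],o["qvel"].round(3))
im=t["pixels"].astype(int)
red=np.clip(im[:,:,0]-np.maximum(im[:,:,1],im[:,:,2])-60,0,None).astype(float)
w=red[184:200,213:219];ys,xs=np.mgrid[184:200,213:219];print("arrow",(xs*w).sum()/w.sum(),(ys*w).sum()/w.sum())
w=red[180:200,200:220];ys,xs=np.mgrid[180:200,200:220];print("pointer centroid",(xs*w).sum()/w.sum(),(ys*w).sum()/w.sum())
cv2.imwrite("pics/top_end.png",t["pixels"][:,:,::-1]);cv2.imwrite("pics/scene_end.png",s["pixels"][:,:,::-1])
E
```

```text
[0.38887699 0.22529365 0.10616364] [-0.014  0.038 -0.031  0.    -0.003  0.001]
arrow 216.0465341735337 190.63548230731945
pointer centroid 209.73102115322666 190.89627402555567
```

View pics/top_end.png

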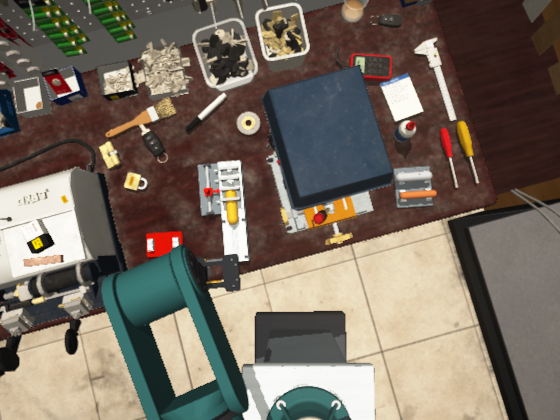

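View pics/scene_end.png

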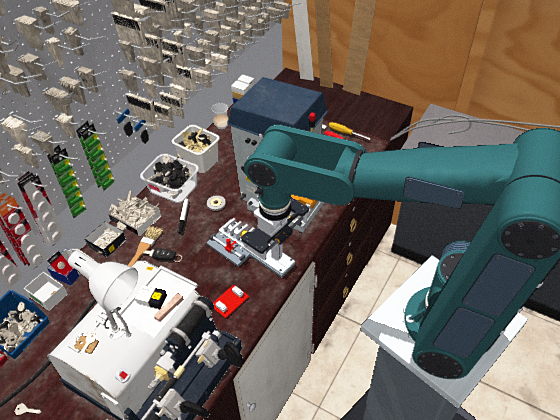

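Call:
arm_command:
  plan: [0, 0, 0, 0, 0, 0, 1, 0, 0, 0, 0, 0, 0, 1]

```text
time: 34.95
tool_pos: [0.3892, 0.225, 0.1047]
ee_rot: [3.142, -0.0, 0.086]
wrist_force: [0.2, 0.4, -0.0]
width: 0.0006
```

```bash
python3 -c "
from bench import robot,close_job
o=robot.get_obs();print(o['tool_pos'],o['qvel'].round(3),o['wrist_force'])
print(close_job())"
```

```text
[0.3891903  0.22502179 0.10468251] [ 0.001  0.001  0.009  0.     0.002 -0.   ] [ 0.15116898  0.42905235 -0.02978767]
the job is handed in; nothing more can be done
None
```

The job is done and handed in at about 35 s. The brass rod from the red cradle was laid in the groove and pushed through ring 1. It stopped at ring 2, and the red pointer now stands at ring 2.

**Last checks:**
- **Rod:** Under the push the tool stood still while the sideways force rose to about 17 N. The pictures show the rod through ring 1 with its nose at ring 2.
- **Pointer:** The arrow is within about 1–1.5 mm of ring 2's marker in the top picture, most likely slightly short of it. From the tool's position I put it at about 24.5 mm, against the 26 mm wanted.
- **Scene:** The two rods in the grey rack look untouched. The robot stands clear, with no force on the wrist beyond noise.

**What disagreed or went wrong:**
- **First grasp missed:** The fingers closed above the rod without moving it. The fingertips were about 15–20 mm higher than the reported tool position and the stated tool dimensions imply. I lowered the tool to match the pictures and the contact forces.
- **Cameras:** The two cameras differed by several millimetres, up to about 10 mm in height at the gauge. I corrected the placing against what the pictures showed.
- **Upward force while pushing:** It was about 3–4 N, rising to 12 N when the rod stopped. Lowering the fingertips 8 mm did not remove it.

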